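Rebuild the spindle stack of a lab rotator

ROBOT

A 7-joint arm with a two-finger parallel gripper is mounted at the origin on the work surface. World frame = base frame: x ahead of the robot, y to its left, z up, the work surface at z = 0. Lengths are in mm, angles in rad, forces in N, time in s.
With the tool pointing down it reaches from about 350 to 775 mm from the base axis. Payload 3.1 kg.
Tool frame: the origin (TCP) lies at the very end of the fingers, on their centre line; the grasp point (between the pads) lies 19 mm behind it (grasp_offset is the z of the grasp point in the tool frame, in mm); z points along the fingers, y is the direction in which the jaws open and shut (so a half turn about z gives the same grasp; the last joint's range is limited). The gripper opens to 85 mm and grips with 20 to 120 N. Pads are 22 mm wide; open, the fingers measure 114 mm over their backs; the gripper's body (76 mm by 85 mm) begins 54 mm behind the grasp point. The pads swing forward as they close: fully open they stand 13 mm farther back than shut.
Start: joints at [1.063, 0.311, 0.014, 1.512, -0.004, 1.319, -0.027], TCP at [247.059, -491.405, 231.304] pointing down, gripper open.
Joint ranges: [-2.7, 2.7], [-0.3, 1.91], [-1.27, 1.3], [0.12, 2.57], [-1.44, 4.58], [0.2, 2.03], [-3.05, 3.05]. Speed limits (rad/s): [2.79, 2.79, 3.14, 3.14, 3.14, 3.14, 3.14].

INTERFACE

Orientations are given as a unit quaternion [x, y, z, w].
In Python, from workcell import * gives the robot as it stands.
- The arm moves only by the shell command python3 -m jog 'ROWS' [FORCE]. ROWS is JSON, a list of rows, each an object with "angular": the turn, a rotation vector about the world's x, y, z scaled (see below), a list of three; "translation": the shift along the world's x, y, z scaled (see below), a list of three; "claw": the closure, from 0 (fully open) to 1 (shut). A call has 1 to 10 rows; each row shifts and turns the pose as measured when the row begins; what a row does not reach is not made up. The controller multiplies each number of a shift by 200 mm and each number of a turn by 180 degrees. A row lasts 1/10 s, in which the tool goes at most 50 mm and 8.59 degrees, less where a joint would pass 70% of its speed; a pose out of reach is approached as far as the arm can. A call with a number of a shift or a turn outside -1 to 1 is refused whole. A call with a gripper value outside its range is refused whole. The fingers move at their own pace and stop on an object; FORCE is the grip in N (left out, the last holds). Time passes only in rows, so rows that do not move let the fingers close. It gives the time, the measured TCP pose, the force and the opening at its end, in the units of the state.
- state(): the state, without advancing time (a new reading comes with each control period).
- camera(name): name is "side" or "top" or "wrist"; returns (picture, depth): 384x512x3 uint8, blue, green, red; 384x512 float32, mm along the optical axis (not along the pixel's ray), 0 where there is no reading.
- get_calibration(name): a dict with "camera_matrix" (3x3 intrinsics, pixels), "D" ([k1, k2, p1, p2, k3] as OpenCV has them; the pictures are not rectified), "origin" and "orientation" of the camera in the world. Camera axes: x right, y down, z forward; pixel columns grow to the right and rows downward; lengths in mm; the calibration is good to about 2 mm. A picture is of the moment at which its call begins: read the wrist's pose just before it. get_calibration takes no time and is no camera call; for the wrist camera it gives the pose at the moment of the call.
- hand_in(): hands the job in, once; it reports no verdict.
The state is a dict: "t": time; "joint_pos": joint angles; "qd": joint speeds; "joint_efforts": joint torques, N m; "eef_pos": TCP position; "eef_rot": TCP orientation; "contact_force": force on the tool from outside, world axes, zero at the start; "moment": the same for the moment, N m; "grip_width": finger opening in mm.
Only numpy, scipy, OpenCV 4.12 (cv2) and the standard library are available. Lean on these libraries where they do the work, as an engineer would, in place of code of your own. Each camera call takes 0.05 s, during which the arm holds its last target.

TASK

Rebuild the spindle of the white rotator base: slide the steel ball bearing down the upright shaft first, then the blue spacer on top of it, then the flat brass keeper plate, each fully home and flat. The keeper lies flush in the white tray, so press its end at the thumb scoop (between the red dots) to tip the other end up, then pick it out by that raised end. Finally push the orange latch round by its black knob until it is fully closed over the stack, let go, and leave the other lab ware where it stands.

Things in the scene. Friction and masses are not known exactly. Their poses are not given: they have to be found in the camera images.
- seat (a point): On the axis of the upright steel shaft, at the top of its 22 mm wide boss, 42 mm above the bench: the bearing's underside goes here. z up, x towards the latch post. Shaft: 12 mm diameter, rises 56 mm above this point, tapers to 5 mm over the last 8 mm. It stands in the fixed white rotator base, top 30 mm above the bench, reaching 70 mm to -x, 110 mm to +x and 75 mm to either side.
- pivot (a point): Pivot of the latch, on a 16 mm thick dark post 80 mm from the shaft in the seat's +x; the point is 83 mm above the bench, at the underside of the latch arm.
- latch (a joint): Angle of the orange latch arm about the upright pivot, rad: 0 fully closed (stop; arm points to the shaft, its side slot round it), grows to 2.1 as it opens anticlockwise seen from above; starts 1.5 to 2.0. Arm 5 mm thick, underside 3 mm above a well seated stack, reaching 102 mm from the pivot, 22 mm to the side of its midline. Stays where left; about 2 N at the knob moves it.
- latch_knob (a point): Black knob on the latch, upright cylinder 16 mm in diameter, 30 mm tall, standing on the arm 42 mm from the pivot; the point is half-way up it (103 mm above the bench).  The closed arm's upper face is at 88 mm, the shaft's tip at 98 mm.
- tray_hinge (a point): On the hinge of the blue rocking floor in the pocket of the fixed white tip-up tray, on the floor's upper face, 24 mm above the bench. z up, x along the pocket from thumb scoop to closed end. Tray 110 x 90 mm, 30 mm high, -58 to +52 mm in x; pocket 35 mm wide, -28 to +40 mm in x, holds the keeper flush with the tray's top.
- scoop (a point): Middle of the tray's thumb scoop, level with the tray's top (30 mm above the bench), 43 mm from the hinge in the tray's -x: an open recess 50 mm wide, 30 mm long, 26 mm deep, a red dot either side. The keeper's end borders it, 17 mm from here. Press that end down and the keeper's other end comes up.
- rocker (a joint): Tilt of the tray's rocking floor, rad: 0 flat, 0.6 fully tipped (hard stop); 0.45 is enough to grip the raised end. It is stiff (0.04 N m) and stays where it is left: 2 to 4 N on the keeper's end at the scoop moves it. At 0.5 the pressed end has gone down 12 mm and the other has come up 18 mm.
- bearing_mid (a point): Steel ball bearing, outside 40 mm, bore 16 mm, 12 mm high, 60 to 110 g, lying flat on the bench; point at its centre half-way up.
- spacer_mid (a point): Blue plastic spacer tube standing on the bench, outside 32 mm, bore 16 mm, 20 mm high, about 30 g; point at its centre half-way up.
- keeper_mid (a point): Brass keeper plate (rectangular washer) 64 x 32 x 6 mm, 50 to 100 g, 16 mm hole at its centre; point at the centre half-way through its thickness; x along its length, y across, z through it. It starts flat in the tray's pocket, its centre about 6 mm from the hinge towards the closed end. Either face up and any direction will do on the shaft.
- beaker: Small glass beaker, 54 mm wide, 70 mm high; origin under its base. Leave it alone.
- jar: Small amber jar with white cap, 44 mm wide, 55 mm high; origin under its base. Leave it alone.
- flask: Amber bottle with blue cap, 72 mm wide, 150 mm high; origin under its base. Leave it alone.
- boss: Aluminium clamp head with two thumb screws, about 50 x 105 x 22 mm, lying on the bench; origin under its middle. Leave it alone.
- spanner: Wrench 150 mm long along its x, lying on the bench; origin under it. Leave it alone.
- dish: White porcelain bowl 100 mm wide, 35 mm high; origin under its base. Leave it alone.

How it is judged:
By the outcome, as a careful person would: the job done as asked, in the order asked, and still so for the second after the job is handed in, with the robot touching nothing.
It also fails if it takes over 72 s, if anything falls off the work surface, if the arm or the gripper's body presses on something with over 40 N, if the wrist force passes 120 N, or if a joint passes its speed limit or range.

## Working session

There is one attempt and no reset: what is moved stays moved. The work goes in short steps, Python scripts to look and compute and a shell command to move; the robot and the scene stay as the last step left them, time stands still between calls to the robot, and variables do not carry over. Pictures are saved under pics/ and viewed, and the job is handed in when it is done.

```bash
mkdir -p pics; ls; cat > h.py <<'E'
import numpy as np, cv2, json
from workcell import *
from scipy.spatial.transform import Rotation as R
def snap(name,f):
    im,d=camera(name); cv2.imwrite(f'pics/{f}.png',im); np.save(f'pics/{f}.npy',d)
    c=get_calibration(name); json.dump({k:np.array(v).tolist() for k,v in c.items()},open(f'pics/{f}.json','w'))
    return im,d,c
def load(f):
    c=json.load(open(f'pics/{f}.json')); return cv2.imread(f'pics/{f}.png'),np.load(f'pics/{f}.npy'),c
def ray(c,u,v):
    K=np.array(c['camera_matrix']);D=np.array(c['D'],float)
    p=cv2.undistortPoints(np.array([[[u,v]]],float),K,D)[0,0]
    return np.array([p[0],p[1],1.0])
def atz(c,u,v,z):
    r=R.from_quat(c['orientation']).apply(ray(c,u,v)); o=np.array(c['origin']); return o+r*(z-o[2])/r[2]
def atd(c,u,v,d):
    return np.array(c['origin'])+R.from_quat(c['orientation']).apply(ray(c,u,v)*d)
def proj(c,P):
    Rm=R.from_quat(c['orientation']).inv(); 
    p=Rm.apply(np.atleast_2d(P)-np.array(c['origin']))
    return cv2.projectPoints(p.reshape(-1,1,3),np.zeros(3),np.zeros(3),np.array(c['camera_matrix']),np.array(c['D'],float))[0][:,0]
def crop(f,x0,y0,x1,y1,s,out):
    im=cv2.imread(f'pics/{f}.png')[y0:y1,x0:x1]; cv2.imwrite(f'pics/{out}.png',cv2.resize(im,None,fx=s,fy=s,interpolation=cv2.INTER_CUBIC))
E
python3 - <<'E'
from h import *
s=state();print(s)
for n in ['top','side']:
    im,d,c=snap(n,n+'0'); print(n,c,d.min(),d.max())
E
```

```text
pics
{'t': 0.0, 'joint_pos': array([ 1.0633074 ,  0.31173242,  0.01397001,  1.51307145, -0.00440364,
        1.31921645, -0.02716338]), 'qd': array([-0.00050475, -0.0002744 ,  0.00023979,  0.00033449, -0.00030509,
       -0.00040836,  0.00105008]), 'joint_efforts': array([-2.66708639e-04, -3.79910052e+01,  1.45873097e-01, -2.30594051e+01,
        1.21949671e-02,  1.35128372e-02,  1.90570086e-05]), 'eef_pos': array([ 246.70811893, -490.73206822,  230.21152876]), 'eef_rot': array([ 9.72986353e-01,  2.30859525e-01, -3.18960037e-04, -1.15522106e-03]), 'contact_force': array([-0.35934276, -0.33814255,  0.00263603]), 'moment': array([ 0.05033817, -0.03004523,  0.01577608]), 'grip_width': 85.40785425791555}
top {'camera_matrix': array([[367.24568454,   0.        , 251.43783247],
       [  0.        , 367.24568454, 187.89098567],
       [  0.        ,   0.        ,   1.        ]]), 'D': array([-0.03571733,  0.        ,  0.        ,  0.        ,  0.        ]), 'origin': array([ 490.61757286,  -63.74196246, 1135.11666767]), 'orientation': array([ 0.71066898, -0.70262697,  0.01550076, -0.03201037])} 0.0 2001.5757
side {'camera_matrix': array([[413.56571034,   0.        , 256.94568217],
       [  0.        , 413.56571034, 191.02563951],
       [  0.        ,   0.        ,   1.        ]]), 'D': array([-0.15081763,  0.        ,  0.        ,  0.        ,  0.        ]), 'origin': array([  -5.98511962, -971.07381377,  677.15471317]), 'orientation': array([ 0.83381973, -0.22510685,  0.12960743, -0.48710725])} 0.0 3894.7632
```

View pics/top0.png

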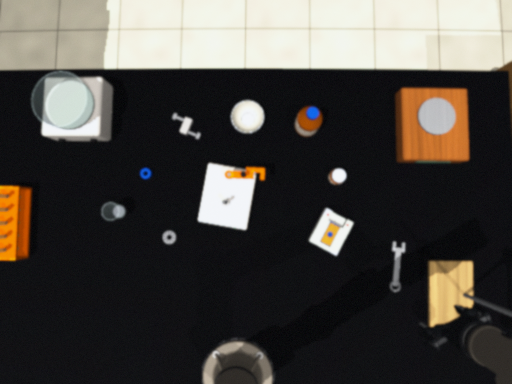

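View pics/side0.png

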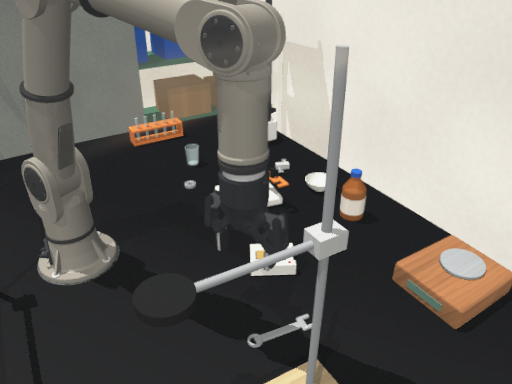

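The top view shows the base at about (228,195), the tray at (331,231), the bearing at (169,237) and the spacer at (145,173). I'll enlarge these next.

```bash
python3 - <<'E'
from h import *
crop('top0',185,150,275,240,8,'c1')
crop('top0',125,155,205,255,6,'c2')
crop('top0',295,195,365,265,8,'c3')
E
```

```text
(no output)
```

View pics/c1.png

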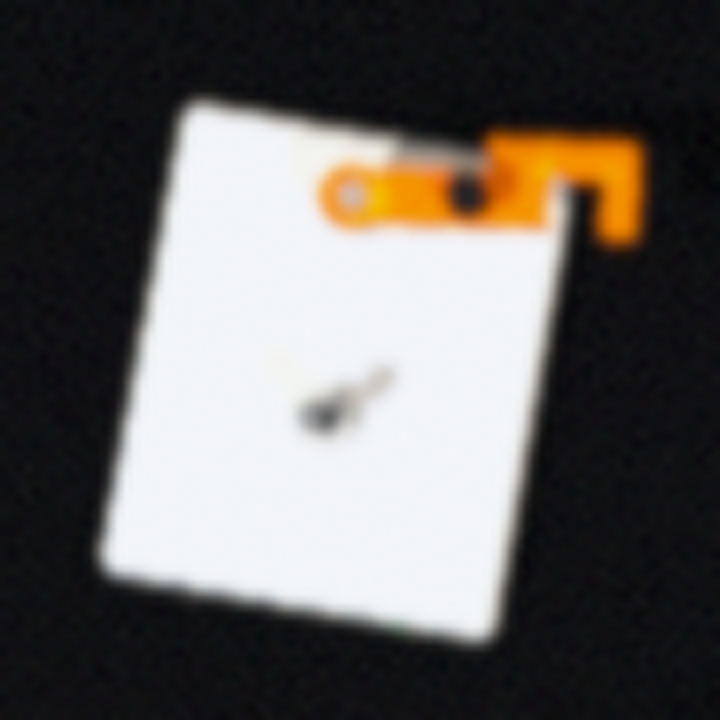

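View pics/c2.png

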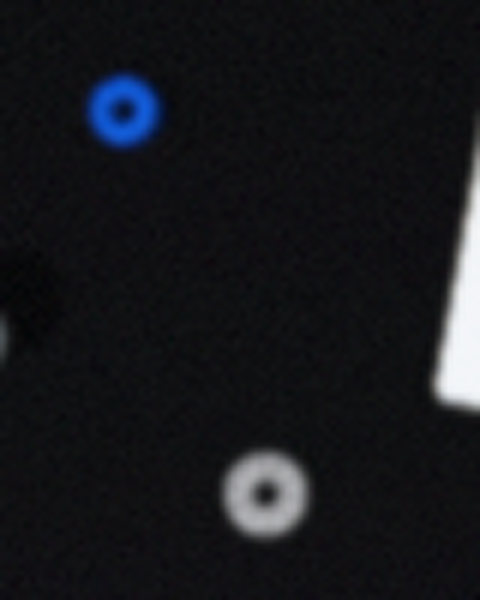

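View pics/c3.png

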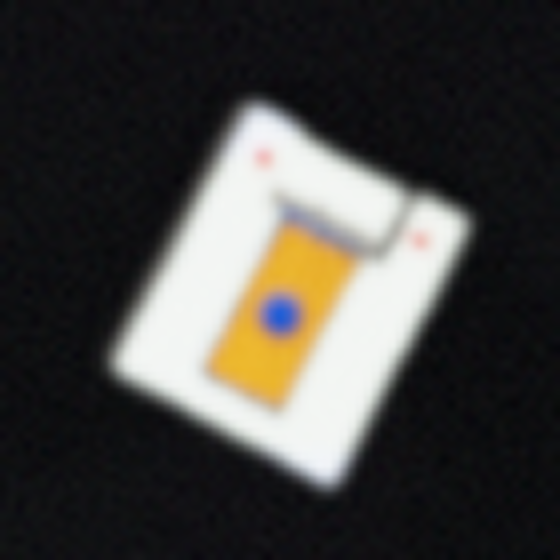

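```bash
cat > est.py <<'E'
from h import *
def fit(L,W): # 2d rigid
    L=np.array(L);W=np.array(W)[:,:2]; a=(L-L.mean(0));b=W-W.mean(0)
    th=np.arctan2((a[:,0]*b[:,1]-a[:,1]*b[:,0]).sum(),(a*b).sum())
    Rm=np.array([[np.cos(th),-np.sin(th)],[np.sin(th),np.cos(th)]])
    t=W.mean(0)-Rm@L.mean(0); return th,t,Rm,np.linalg.norm((L@Rm.T+t)-W,axis=1)
E
python3 - <<'E'
from est import *
im,d,c=load('top0')
px=lambda x,y,ox,oy,s:(ox+(x+.5)/s-.5,oy+(y+.5)/s-.5)
B=[atz(c,*px(x,y,185,150,8),30) for x,y in [(185,100),(100,572),(495,640)]]
th,t,Rm,e=fit([(110,75),(-70,75),(-70,-75)],B); print('seat',t,th,e)
piv=atz(c,*px(352,195,185,150,8),88);print('pivot px',piv,'pred',t+Rm@[80,0])
tip=atz(c,*px(315,415,185,150,8),98);print('tip blob',tip)
kn=atz(c,*px(466,193,185,150,8),118);print('knob',kn, np.linalg.norm(kn-piv))
v=kn-piv; print('latch', np.arctan2(v[1],v[0])-(th+np.pi))
print('spacer',atz(c,*px(124,111,125,155,6),20),'bearing',atz(c,*px(266,494,125,155,6),12))
T=[atz(c,*px(x,y,295,195,8),30) for x,y in [(252,98),(110,362),(335,490),(472,222)]]
th2,t2,R2,e2=fit([(-58,-45),(52,-45),(52,45),(-58,45)],T);print('tray',t2,th2,e2)
K=[atz(c,*px(x,y,295,195,8),30) for x,y in [(205,370),(280,412),(290,215),(362,258)]]
print(np.round([R2.T@(k[:2]-t2) for k in K],1))
kc=atz(c,*px(282,315,295,195,8),27);print('keeper hole',R2.T@(kc[:2]-t2),kc)
# overlay
def seatw(x,y,z): return np.r_[t+Rm@[x,y],z]
for n in ['seat base','tip']: print(n,proj(c,seatw(0,0,98 if n=='tip' else 42)))
print('depth base',atd(c,215,205,d[205,215]),'tray',atd(c,318,232,d[232,318]),'bench',atd(c,280,240,d[240,280]))
E
```

```text
seat [520.87468158  39.64655919] -0.15745247858203357 [0.92118623 0.66541388 0.68739935]
pivot px [600.41276026  27.31908474  88.        ] pred [599.88507726  27.10234242]
tip blob [521.05277732  38.28384224  98.        ]
knob [598.34907629 -15.04630162 118.        ] 51.952716516155256
latch -4.603609586737238
spacer [607.80824124 290.71475375  20.        ] bearing [412.95944712 213.84301761  12.        ]
tray [ 435.36627328 -275.4659768 ] 2.6499085807228617 [2.96852796 2.33766146 3.78251576 1.4406776 ]
[[ 38.  -14.9]
 [ 38.2  16.9]
 [-28.  -14.4]
 [-26.9  16.7]]
keeper hole [6.05983334 1.11668569] [ 429.49709387 -273.58946405   27.        ]
seat base [[225.31413902 202.06456836]]
tip [[223.45608718 201.49482644]]
depth base [511.95784195  71.5878514   31.78294861] tray [ 435.03203846 -237.73638702   30.51968146] bench [ 407.88503987 -126.13658957    3.19404079]
```

```bash
python3 -m jog '[{"angular":[0,0,0],"translation":[0.1,0.22,0],"claw":0},{"angular":[0,0,0],"translation":[0.1,0.22,0],"claw":0},{"angular":[0,0,0],"translation":[0.1,0.22,0],"claw":0},{"angular":[0,0,0],"translation":[0.1,0.22,0],"claw":0},{"angular":[0,0,0],"translation":[0.1,0.22,0],"claw":0},{"angular":[0,0,0],"translation":[0.1,0.22,0],"claw":0},{"angular":[0,0,0],"translation":[0.1,0.22,0],"claw":0}]' 40; python3 - <<'E'
from h import *
im,d,c=snap('wrist','w0'); print(c); print(state()['eef_pos'],state()['t'])
print(R.from_quat(c['orientation']).as_matrix())
E
```

```text
t: 0.8
eef_pos: [381.4, -178.5, 226.1]
eef_rot: [0.975, 0.221, -0.004, -0.001]
contact_force: [1.1, 0.7, 0.3]
grip_width: 85.3
{'camera_matrix': array([[309.70222028,   0.        , 255.80674531],
       [  0.        , 309.70222028, 197.08174373],
       [  0.        ,   0.        ,   1.        ]]), 'D': array([-0.00955965,  0.        ,  0.        ,  0.        ,  0.        ]), 'origin': array([ 453.01344805, -137.7441661 ,  368.17217299]), 'orientation': array([ 0.840646  , -0.52137038, -0.08144114,  0.12187934])}
[ 385.53605154 -167.95931451  226.25743715] 0.85
[[ 0.44308054 -0.85672386 -0.26401489]
 [-0.89642783 -0.42663671 -0.11999276]
 [-0.00983779  0.28983675 -0.95702554]]
```

View pics/w0.png

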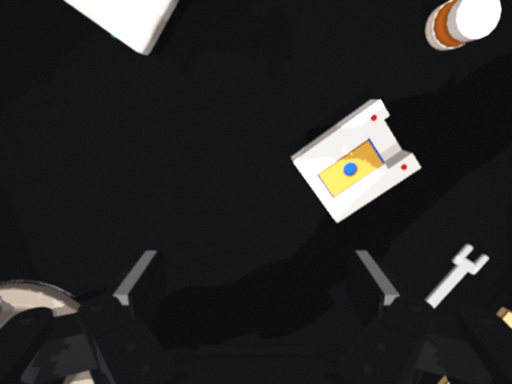

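```bash
python3 -m jog '[{"angular":[0,0,0],"translation":[0.02,0.23,0],"claw":0},{"angular":[0,0,0],"translation":[0.02,0.23,0],"claw":0},{"angular":[0,0,0],"translation":[0.02,0.23,0],"claw":0},{"angular":[0,0,0],"translation":[0.02,0.23,0],"claw":0},{"angular":[0,0,0],"translation":[0.02,0.23,0],"claw":0},{"angular":[0,0,0],"translation":[0.02,0.23,-0.1],"claw":0},{"angular":[0,0,0],"translation":[0.02,0.23,-0.15],"claw":0},{"angular":[0,0,0],"translation":[0.01,0.1,-0.15],"claw":0},{"angular":[0,0,0],"translation":[0,0,0],"claw":0}]' 40; python3 - <<'E'
from h import *
im,d,c=snap('wrist','w1'); print(state()['eef_pos'],state()['eef_rot'],state()['t'])
print(proj(c,[413,213.8,12]))
E
```

```text
t: 1.75
eef_pos: [411.7, 172.7, 147.7]
eef_rot: [0.973, 0.231, 0.0, -0.005]
contact_force: [-1.5, -1.6, 0.6]
grip_width: 85.2
[413.26643904 171.75954533 149.43543734] [ 0.97327156  0.2295996   0.00207141 -0.00471239] 1.8
[[214.35980933 167.45602663]]
```

View pics/w1.png

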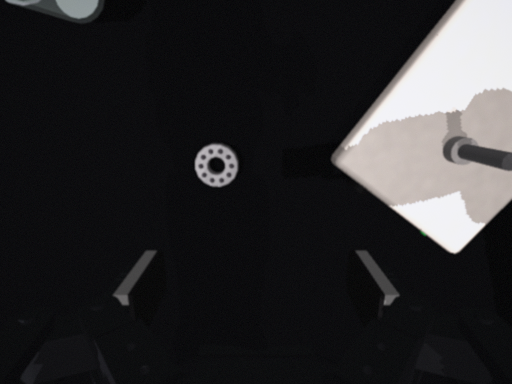

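The wrist view shows the bearing at (216,165), and the shaft's boss at about (457,149) with its shaft leaning right.

```bash
python3 - <<'E'
from h import *
im,d,c=load('w1')
print(atz(c,216.5,165,12),atd(c,210,152,d[152,210]))
print(atz(c,338,159,30))
crop('w1',400,100,512,260,5,'w1c')
for z in (42,90,98): print(proj(c,[520.9,39.6,z]))
E
```

```text
[415.9565008  212.98440655  12.        ] [424.82079459 222.93034642  15.28608028]
[470.95594093 122.00101384  30.        ]
[[461.55395633 151.9144642 ]]
[[507.25395073 162.4102692 ]]
[[516.93212944 164.63855056]]
```

View pics/w1c.png

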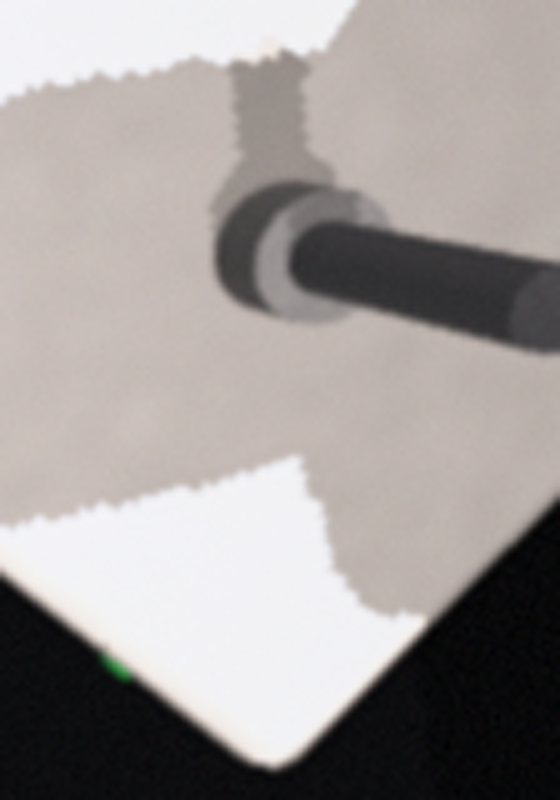

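```bash
python3 -m jog '[{"angular":[0,0,0],"translation":[0,0.2,-0.1],"claw":0.25},{"angular":[0,0,0],"translation":[0,0.02,-0.2],"claw":0.25},{"angular":[0,0,0],"translation":[0,0,-0.2],"claw":0.25},{"angular":[0,0,0],"translation":[0,0,-0.1],"claw":0.25},{"angular":[0,0,0],"translation":[0,0,0],"claw":0.25}]' 60
```

```text
t: 2.3
eef_pos: [423.8, 208.3, 32.5]
eef_rot: [0.975, 0.222, 0.009, -0.001]
contact_force: [-0.0, 0.1, 0.4]
grip_width: 64.0
```

```bash
python3 -m jog '[{"angular":[0,0,0],"translation":[-0.04,0.02,-0.05],"claw":0.25},{"angular":[0,0,0],"translation":[0,0,-0.06],"claw":0.25},{"angular":[0,0,0],"translation":[0,0,0],"claw":0.25}]' 60
```

```text
t: 2.6
eef_pos: [419.7, 210.4, 12.9]
eef_rot: [0.976, 0.219, 0.013, -0.0]
contact_force: [-0.1, -0.4, -0.4]
grip_width: 64.2
```

```bash
cat > need.py <<'E'
import sys
from h import *
# need x y z [yawdeg] [tilt rotvec deg world x,y]: pose tool down with tool-x at yaw
a=[float(v) for v in sys.argv[1:]]
s=state(); q=R.from_quat(s['eef_rot']); yaw=np.degrees(np.arctan2(*q.as_matrix()[[1,0],0]))
ty=a[3] if len(a)>3 else yaw
tgt=R.from_euler('z',ty,degrees=True)*R.from_euler('x',180,degrees=True)
if len(a)>5: tgt=R.from_rotvec([np.radians(a[4]),np.radians(a[5]),0])*tgt
rv=(tgt*q.inv()).as_rotvec()
print('t',round(s['t'],2),'pos',s['eef_pos'].round(1),'yaw',round(yaw,1),'F',s['contact_force'].round(1),'w',round(s['grip_width'],1))
print('d mm',(np.array(a[:3])-s['eef_pos']).round(1),'trans',((np.array(a[:3])-s['eef_pos'])/200).round(3),'ang',(rv/np.pi).round(4),'deg',np.degrees(rv).round(1))
E
python3 need.py 415 213.5 3
```

```text
t 2.6 pos [419.7 210.4  12.9] yaw 25.3 F [-0.1 -0.4 -0.4] w 64.2
d mm [-4.7  3.1 -9.9] trans [-0.023  0.015 -0.049] ang [-0.0021  0.008   0.    ] deg [-0.4  1.4  0. ]
```

```bash
python3 -m jog '[{"angular":[-0.002,0.008,0],"translation":[-0.024,0.015,-0.05],"claw":0.25},{"angular":[0,0,0],"translation":[0,0,-0.01],"claw":0.25}]' 60;python3 need.py 415 213.5 3; python3 - <<'E'
from h import *
im,d,c=snap('wrist','w2')
crop('w2',120,130,400,340,2.5,'w2c')
E
```

```text
t: 2.8
eef_pos: [416.1, 214.0, 1.7]
eef_rot: [0.976, 0.218, 0.001, -0.0]
contact_force: [-0.0, 0.5, -0.5]
grip_width: 64.4
t 2.8 pos [416.1 214.    1.7] yaw 25.2 F [-0.   0.5 -0.5] w 64.4
d mm [-1.1 -0.5  1.3] trans [-0.006 -0.002  0.007] ang [-0.0002  0.0006  0.    ] deg [-0.   0.1  0. ]
```

View pics/w2c.png

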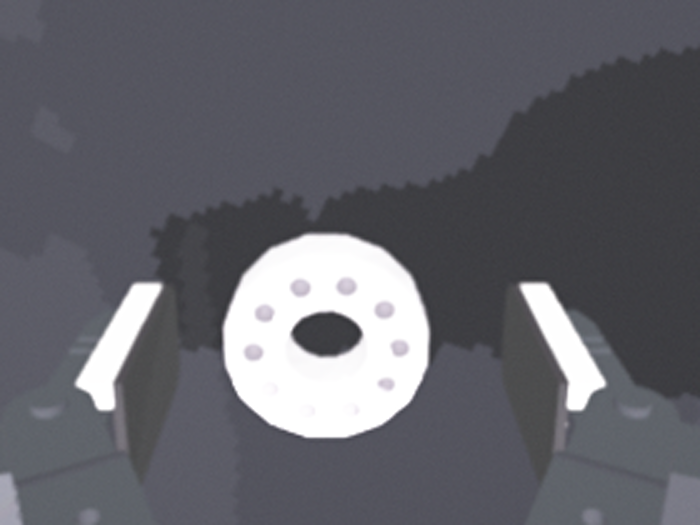

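The bearing sits between the pads, centred along them.

```bash
python3 -m jog '[{"angular":[0,0,0],"translation":[0,0,0],"claw":1},{"angular":[0,0,0],"translation":[0,0,0],"claw":1},{"angular":[0,0,0],"translation":[0,0,0],"claw":1},{"angular":[0,0,0],"translation":[0,0,0],"claw":1}]' 60;python3 need.py 521 39.5 150
```

```text
t: 3.25
eef_pos: [417.2, 214.8, 2.8]
eef_rot: [0.976, 0.218, 0.002, -0.0]
contact_force: [0.4, -0.0, -0.6]
grip_width: 36.6
t 3.25 pos [417.2 214.8   2.8] yaw 25.2 F [ 0.4 -0.  -0.6] w 36.6
d mm [ 103.8 -175.3  147.2] trans [ 0.519 -0.876  0.736] ang [-0.0005  0.0013  0.    ] deg [-0.1  0.2  0. ]
```

```bash
python3 - <<'E'
from h import *
im,d,c=snap('wrist','w3')
crop('w3',120,130,400,340,2.5,'w3c')
E
```

```text
(no output)
```

View pics/w3c.png

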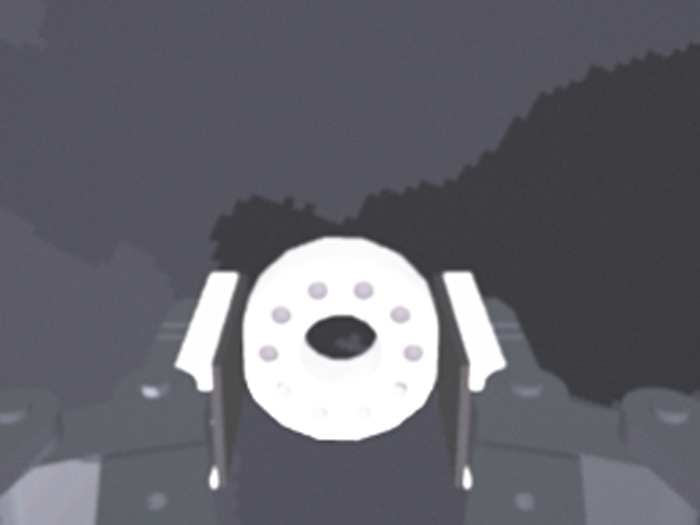

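```bash
python3 -m jog '[{"angular":[0,0,0],"translation":[0,0,0.2],"claw":1},{"angular":[0,0,0],"translation":[0,0,0.25],"claw":1},{"angular":[0,0,0],"translation":[0,-0.1,0.22],"claw":1},{"angular":[0,0,0],"translation":[0.13,-0.2,0.1],"claw":1},{"angular":[0,0,0],"translation":[0.13,-0.2,0],"claw":1},{"angular":[0,0,0],"translation":[0.13,-0.2,0],"claw":1},{"angular":[0,0,0],"translation":[0.08,-0.1,0],"claw":1},{"angular":[0,0,0],"translation":[0,0,0],"claw":1}]' 60;python3 need.py 521 39.5 140; python3 - <<'E'
from h import *
im,d,c=load('w3'); b=atz(c,256.4,265.2,12); print(b)
s=state()
im,d,c=snap('wrist','w4'); print(s['eef_pos'],s['eef_rot'].round(3))
E
```

```text
t: 4.1
eef_pos: [510.9, 47.3, 163.5]
eef_rot: [0.975, 0.222, 0.003, 0.002]
contact_force: [0.2, 0.4, -0.5]
grip_width: 36.7
t 4.1 pos [510.9  47.3 163.5] yaw 25.6 F [ 0.2  0.4 -0.5] w 36.7
d mm [ 10.1  -7.8 -23.5] trans [ 0.051 -0.039 -0.117] ang [0.0008 0.002  0.    ] deg [0.1 0.4 0. ]
[417.45993885 213.00794322  12.        ]
[510.88986546  47.32309044 163.48371229] [0.975 0.222 0.003 0.002]
```

View pics/w4.png

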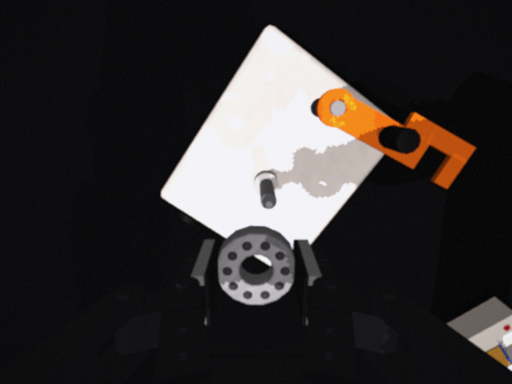

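The wrist view shows the held bearing at (256,266), the shaft tip at (268,202) and its boss at (265,181).

```bash
python3 - <<'E'
from h import *
crop('w4',200,150,340,310,5,'w4c')
E
```

```text
(no output)
```

View pics/w4c.png

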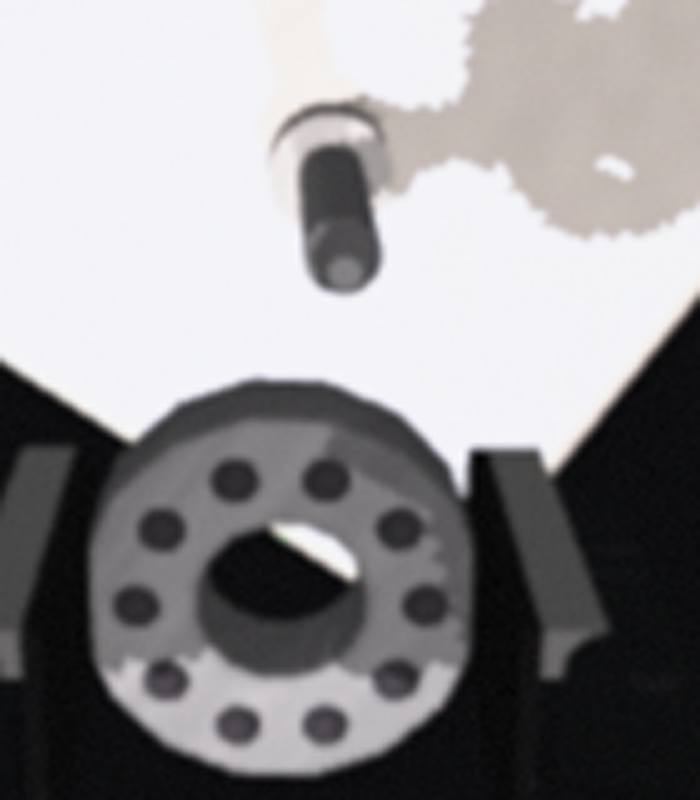

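```bash
python3 - <<'E'
from h import *
im,d,c=load('w4')
P=np.array([510.9,47.3,163.5])
tip=atz(c,268.9,203.9,98); base=atz(c,266,182.5,42)
b=atz(c,256.1,270.8,163.5+9.5)
print(tip,base,b,b-P,'move',(tip-b)[:2]); print(d[271,240], atd(c,240,271,d[271,240]))
# optical check: bearing size
E
```

```text
[520.11568255  41.98534714  98.        ] [521.57000975  42.7732697   42.        ] [507.37199914  46.24613255 173.        ] [-3.52800086 -1.05386745  9.5       ] move [12.74368341 -4.26078541]
153.73016 [501.59992159  52.32075497 168.71073183]
```

```bash
python3 -m jog '[{"angular":[0.001,0.002,0],"translation":[0.06,-0.03,-0.1],"claw":1},{"angular":[0,0,0],"translation":[0.02,-0.01,-0.15],"claw":1},{"angular":[0,0,0],"translation":[0,0,-0.03],"claw":1},{"angular":[0,0,0],"translation":[0,0,0],"claw":1}]' 60;python3 need.py 522.5 42 108; python3 - <<'E'
from h import *
im,d,c=snap('wrist','w5'); 
crop('w5',180,190,340,330,5,'w5c')
E
```

```text
t: 4.55
eef_pos: [523.2, 47.1, 106.7]
eef_rot: [0.974, 0.226, -0.001, -0.003]
contact_force: [-0.4, 0.2, -0.4]
grip_width: 37.2
t 4.55 pos [523.2  47.1 106.7] yaw 26.2 F [-0.4  0.2 -0.4] w 37.2
d mm [-0.7 -5.1  1.3] trans [-0.004 -0.025  0.007] ang [-0.0016 -0.0009  0.    ] deg [-0.3 -0.2  0. ]
```

View pics/w5c.png

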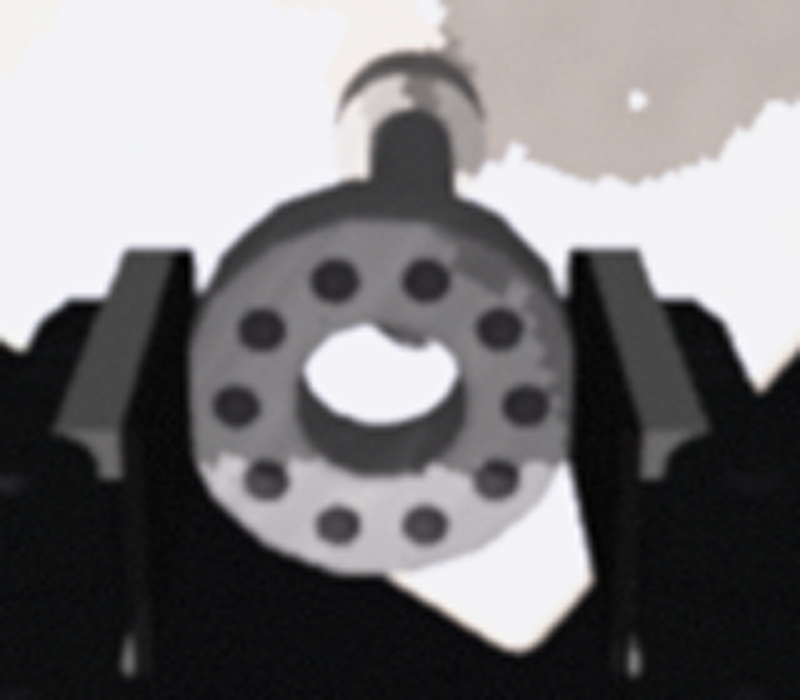

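```bash
python3 - <<'E'
from h import *
im,d,c=load('w5')
f=lambda x,y:(180+(x+.5)/5-.5,190+(y+.5)/5-.5)
tip=atz(c,*f(411,325),98)
zt=106.7+9.2
b1=atz(c,*f(382,403),zt); b2=atz(c,*f(381,372),zt-12)
print('tip',tip,'top bore',b1,'bot bore',b2,'depth zt',[atd(c,*[int(round(v)) for v in f(x,y)],d[int(round(f(x,y)[1])),int(round(f(x,y)[0]))])[2] for x,y in [(380,250),(270,405),(380,520)]])
base=atz(c,*f(413,135),42);print('base',base, 'move',tip-b1,tip-b2)
for z in (98,60,42): print(z,(proj(c,[520.9,41,z])-[180,190])*5)
E
```

```text
tip [521.28326664  41.36863656  98.        ] top bore [520.74448888  44.4859278  115.9       ] bot bore [517.70765693  43.18219674 103.9       ] depth zt [np.float64(115.54888251801052), np.float64(115.32020972226289), np.float64(115.47371045503562)]
base [522.61251628  40.91826712  42.        ] move [  0.53877776  -3.11729124 -17.9       ] [ 3.57560971 -1.81356019 -5.9       ]
98 [[410.47538195 327.23806399]]
60 [[406.54431865 191.56055671]]
42 [[405.13293591 142.87626622]]
```

```bash
python3 -m jog '[{"angular":[-0.0015,-0.001,0],"translation":[0.006,-0.016,0],"claw":1},{"angular":[0,0,0],"translation":[0,0,-0.05],"claw":1},{"angular":[0,0,0],"translation":[0,0,-0.05],"claw":1},{"angular":[0,0,0],"translation":[0,0,0],"claw":1}]' 60;python3 need.py 524.4 44.2 44.8; 
```

```text
t: 5.0
eef_pos: [524.8, 44.8, 89.9]
eef_rot: [0.974, 0.228, 0.002, 0.002]
contact_force: [0.0, -0.5, -1.6]
grip_width: 37.0
t 5.0 pos [524.8  44.8  89.9] yaw 26.4 F [ 0.  -0.5 -1.6] w 37.0
d mm [ -0.4  -0.6 -45.1] trans [-0.002 -0.003 -0.226] ang [0.0007 0.0015 0.    ] deg [0.1 0.3 0. ]
```

Underside is at about 87 mm, so the bearing is over the tip with no contact force. Continuing down.

```bash
python3 -m jog '[{"angular":[0.001,0.0015,0],"translation":[0,-0.003,-0.07],"claw":1},{"angular":[0,0,0],"translation":[0,0,-0.07],"claw":1},{"angular":[0,0,0],"translation":[0,0,-0.04],"claw":1},{"angular":[0,0,0],"translation":[0,0,0],"claw":1}]' 60;python3 need.py 524.4 44.2 44.8; 
```

```text
t: 5.4
eef_pos: [524.1, 44.1, 50.7]
eef_rot: [0.974, 0.228, -0.0, -0.001]
contact_force: [-0.5, -0.7, -0.7]
grip_width: 36.8
t 5.4 pos [524.1  44.1  50.7] yaw 26.3 F [-0.5 -0.7 -0.7] w 36.8
d mm [ 0.3  0.1 -5.9] trans [ 0.001  0.001 -0.03 ] ang [-0.0004 -0.0003  0.    ] deg [-0.1 -0.1  0. ]
```

```bash
python3 -m jog '[{"angular":[0,0,0],"translation":[0,0,-0.02],"claw":1},{"angular":[0,0,0],"translation":[0,0,-0.015],"claw":1},{"angular":[0,0,0],"translation":[0,0,0],"claw":1}]' 60;python3 need.py 524.4 44.2 44.8; 
```

```text
t: 5.7
eef_pos: [524.8, 44.7, 44.6]
eef_rot: [0.974, 0.228, -0.0, -0.001]
contact_force: [0.1, -0.3, -1.2]
grip_width: 36.6
t 5.7 pos [524.8  44.7  44.6] yaw 26.4 F [ 0.1 -0.3 -1.2] w 36.6
d mm [-0.4 -0.5  0.2] trans [-0.002 -0.003  0.001] ang [-0.0004 -0.0001 -0.    ] deg [-0.1 -0.  -0. ]
```

```bash
python3 -m jog '[{"angular":[0,0,0],"translation":[0,0,-0.006],"claw":1},{"angular":[0,0,0],"translation":[0,0,0],"claw":0.35},{"angular":[0,0,0],"translation":[0,0,0],"claw":0.35},{"angular":[0,0,0],"translation":[0,0,0],"claw":0.35},{"angular":[0,0,0],"translation":[0,0,0.1],"claw":0.35},{"angular":[0,0,0],"translation":[0,0,0.2],"claw":0.35},{"angular":[0,0,0],"translation":[0,0,0.25],"claw":0.35}]' 60;python3 need.py 524.4 44.2 150; python3 - <<'E'
from h import *
im,d,c=snap('wrist','w6'); 
crop('w6',120,120,420,345,2.6,'w6c')
E
```

```text
t: 6.4
eef_pos: [519.7, 44.1, 150.1]
eef_rot: [0.974, 0.228, -0.007, -0.002]
contact_force: [0.7, 0.6, 0.8]
grip_width: 55.4
t 6.4 pos [519.7  44.1 150.1] yaw 26.4 F [0.7 0.6 0.8] w 55.4
d mm [ 4.7  0.1 -0.1] trans [ 0.023  0.001 -0.   ] ang [-0.0004 -0.0046  0.    ] deg [-0.1 -0.8  0. ]
```

View pics/w6c.png

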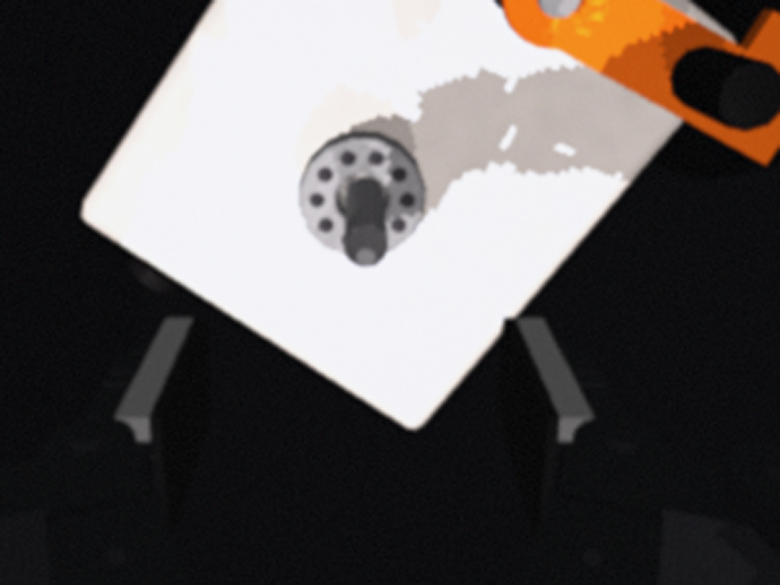

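Bearing is down flat around the shaft. Next is the spacer.

```bash
python3 -m jog '[{"angular":[0,-0.004,0],"translation":[0.08,0.23,0],"claw":0.25},{"angular":[0,0,0],"translation":[0.08,0.23,0],"claw":0.25},{"angular":[0,0,0],"translation":[0.08,0.23,0],"claw":0.25},{"angular":[0,0,0],"translation":[0.08,0.23,-0.05],"claw":0.25},{"angular":[0,0,0],"translation":[0.06,0.17,-0.1],"claw":0.25},{"angular":[0,0,0],"translation":[0,0,-0.1],"claw":0.25},{"angular":[0,0,0],"translation":[0,0,0],"claw":0.25}]' 60;python3 need.py 608 291 60; python3 - <<'E'
from h import *
im,d,c=snap('wrist','w7'); print(proj(c,[607.8,290.7,20]))
E
```

```text
t: 7.15
eef_pos: [608.7, 268.3, 112.8]
eef_rot: [0.975, 0.222, 0.017, 0.001]
contact_force: [-0.4, -0.7, -0.6]
grip_width: 64.1
t 7.15 pos [608.7 268.3 112.8] yaw 25.7 F [-0.4 -0.7 -0.6] w 64.1
d mm [ -0.7  22.7 -52.8] trans [-0.003  0.113 -0.264] ang [-0.0016  0.0107  0.0001] deg [-0.3  1.9  0. ]
[[228.56480656 194.34002493]]
```

View pics/w7.png

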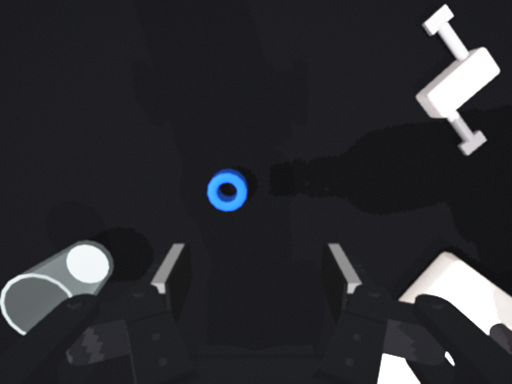

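```bash
python3 - <<'E'
from h import *
im,d,c=load('w7')
print(atz(c,227.5,189.5,20)); 
print('beaker base?',atz(c,88,263,5),'rim',atz(c,37,308,70))
im,d,c=load('top0'); crop('top0',90,195,140,230,12,'bk')
print('beaker top rim',atz(c,108,211,70),atz(c,119,211,0))
E
```

```text
[611.04434562 293.09567822  20.        ]
beaker base? [491.52251512 377.79822036   5.        ] rim [488.92640252 379.32828828  70.        ]
beaker top rim [489.65824558 382.2892091   70.        ] [490.07777668 376.5206879    0.        ]
```

```bash
python3 -m jog '[{"angular":[-0.002,0.011,0],"translation":[-0.01,0.11,-0.1],"claw":0.25},{"angular":[0,0,0],"translation":[0,0.03,-0.2],"claw":0.25},{"angular":[0,0,0],"translation":[0,0,-0.15],"claw":0.25},{"angular":[0,0,0],"translation":[0,0,0],"claw":0.25}]' 60;python3 need.py 609.5 292 8
```

```text
t: 7.6
eef_pos: [612.5, 295.8, 29.6]
eef_rot: [0.976, 0.219, 0.006, -0.001]
contact_force: [-0.0, -0.9, -0.5]
grip_width: 64.0
t 7.6 pos [612.5 295.8  29.6] yaw 25.3 F [-0.  -0.9 -0.5] w 64.0
d mm [ -3.   -3.8 -21.6] trans [-0.015 -0.019 -0.108] ang [-0.0015  0.0039  0.    ] deg [-0.3  0.7  0. ]
```

```bash
python3 -m jog '[{"angular":[-0.0015,0.004,0],"translation":[-0.015,-0.019,-0.06],"claw":0.25},{"angular":[0,0,0],"translation":[0,0,-0.06],"claw":0.25},{"angular":[0,0,0],"translation":[0,0,0],"claw":0.25}]' 60;python3 need.py 609.5 292 8; python3 - <<'E'
from h import *
im,d,c=snap('wrist','w8')
crop('w8',120,130,400,340,2.5,'w8c')
E
```

```text
t: 7.9
eef_pos: [613.4, 290.2, 9.6]
eef_rot: [0.976, 0.217, 0.003, -0.0]
contact_force: [-1.0, -0.4, -0.7]
grip_width: 63.9
t 7.9 pos [613.4 290.2   9.6] yaw 25.1 F [-1.  -0.4 -0.7] w 63.9
d mm [-3.9  1.8 -1.6] trans [-0.019  0.009 -0.008] ang [-0.0005  0.0021  0.    ] deg [-0.1  0.4  0. ]
```

View pics/w8c.png

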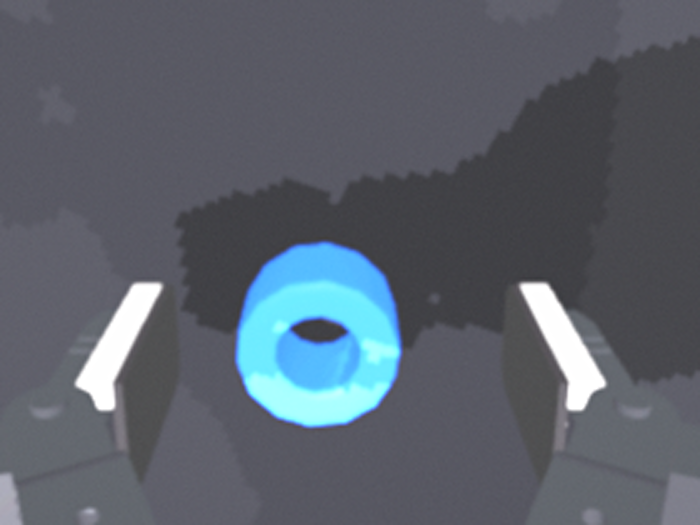

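```bash
python3 -m jog '[{"angular":[0,0.002,0],"translation":[-0.015,0.02,-0.008],"claw":0.25},{"angular":[0,0,0],"translation":[0,0,0],"claw":1},{"angular":[0,0,0],"translation":[0,0,0],"claw":1},{"angular":[0,0,0],"translation":[0,0,0],"claw":1},{"angular":[0,0,0],"translation":[0,0,0],"claw":1},{"angular":[0,0,0],"translation":[0,0,0],"claw":1}]' 60;python3 need.py 609.5 292 8; python3 - <<'E'
from h import *
im,d,c=snap('wrist','w9')
crop('w9',120,130,400,340,2.5,'w9c')
E
```

```text
t: 8.55
eef_pos: [613.2, 296.4, 13.2]
eef_rot: [0.976, 0.217, 0.004, -0.002]
contact_force: [0.2, 0.7, 0.1]
grip_width: 28.9
t 8.55 pos [613.2 296.4  13.2] yaw 25.0 F [0.2 0.7 0.1] w 28.9
d mm [-3.7 -4.4 -5.2] trans [-0.019 -0.022 -0.026] ang [-0.0018  0.0024 -0.    ] deg [-0.3  0.4 -0. ]
```

View pics/w9c.png

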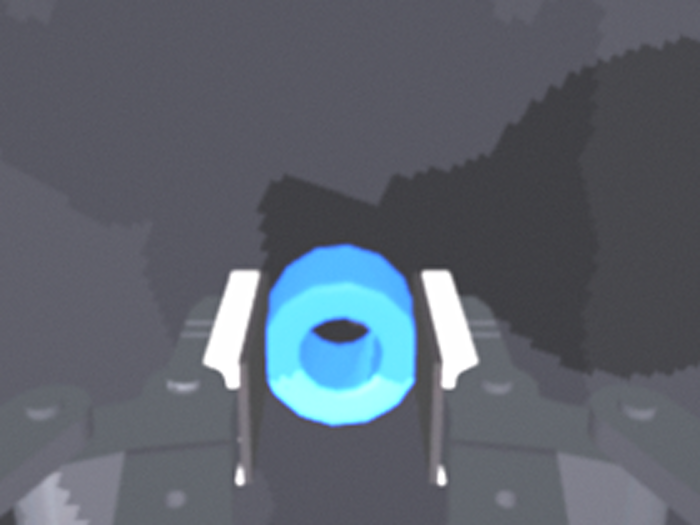

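```bash
python3 -m jog '[{"angular":[-0.002,0.002,0],"translation":[0,0,0.2],"claw":1},{"angular":[0,0,0],"translation":[0,0,0.25],"claw":1},{"angular":[0,0,0],"translation":[-0.04,-0.1,0.22],"claw":1},{"angular":[0,0,0],"translation":[-0.08,-0.23,0.05],"claw":1},{"angular":[0,0,0],"translation":[-0.08,-0.23,0],"claw":1},{"angular":[0,0,0],"translation":[-0.08,-0.23,0],"claw":1},{"angular":[0,0,0],"translation":[-0.08,-0.23,0],"claw":1},{"angular":[0,0,0],"translation":[-0.05,-0.15,0],"claw":1},{"angular":[0,0,0],"translation":[0,0,0],"claw":1}]' 60;python3 need.py 524.5 44.3 120
```

```text
t: 9.5
eef_pos: [523.1, 55.1, 159.2]
eef_rot: [0.976, 0.219, -0.001, 0.001]
contact_force: [1.3, 0.2, -1.0]
grip_width: 29.0
t 9.5 pos [523.1  55.1 159.2] yaw 25.2 F [ 1.3  0.2 -1. ] w 29.0
d mm [  1.4 -10.8 -39.2] trans [ 0.007 -0.054 -0.196] ang [ 0.0011 -0.0007 -0.    ] deg [ 0.2 -0.1 -0. ]
```

```bash
python3 -m jog '[{"angular":[0.001,0,0],"translation":[0.007,-0.054,-0.1],"claw":1},{"angular":[0,0,0],"translation":[0,0,-0.07],"claw":1},{"angular":[0,0,0],"translation":[0,0,0],"claw":1}]' 60;python3 need.py 524.5 44.3 120; python3 - <<'E'
from h import *
im,d,c=snap('wrist','w10')
crop('w10',180,190,340,330,5,'w10c')
E
```

```text
t: 9.8
eef_pos: [525.0, 43.6, 125.5]
eef_rot: [0.976, 0.217, 0.001, -0.0]
contact_force: [-0.3, 0.0, -0.7]
grip_width: 28.9
t 9.8 pos [525.   43.6 125.5] yaw 25.1 F [-0.3  0.  -0.7] w 28.9
d mm [-0.5  0.7 -5.5] trans [-0.003  0.003 -0.028] ang [-0.0001  0.0004  0.    ] deg [-0.   0.1  0. ]
```

View pics/w10c.png

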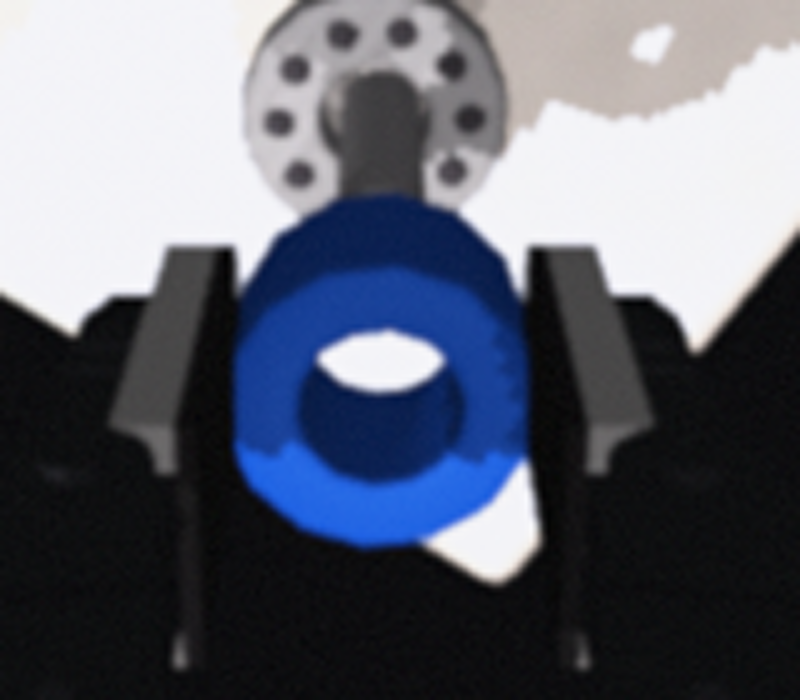

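```bash
python3 - <<'E'
from h import *
im,d,c=load('w10')
f=lambda x,y:(180+(x+.5)/5-.5,190+(y+.5)/5-.5)
print('bore',atz(c,*f(381,405),132.3),'bottom rim',atz(c,*f(381,322),112.3))
print('shaft base at bearing top',atz(c,*f(380,97),54), 'bearing c', atz(c,*f(375,110),54))
for z in (98,54): print((proj(c,[521.3,41.4,z])-[180,190])*5)
u,v=[int(round(q)) for q in f(381,300)]; print(atd(c,u,v,d[v,u]))
E
```

```text
bore [521.54216237  39.85393792 132.3       ] bottom rim [520.50053388  39.33900123 112.3       ]
shaft base at bearing top [526.39535074  42.16756559  54.        ] bearing c [524.26159094  41.98104907  54.        ]
[[366.09262583 252.7940388 ]]
[[368.08850212 126.80456849]]
[531.94348198  44.60256272 132.75488451]
```

```bash
python3 -m jog '[{"angular":[0,0,0],"translation":[0.01,0.007,-0.04],"claw":1},{"angular":[0,0,0],"translation":[0,0,-0.05],"claw":1},{"angular":[0,0,0],"translation":[0,0,0],"claw":1}]' 60;python3 need.py 526.8 45 67.2; python3 - <<'E'
from h import *
im,d,c=snap('wrist','w11')
crop('w11',180,190,340,330,5,'w11c')
E
```

```text
t: 10.15
eef_pos: [529.2, 47.3, 108.5]
eef_rot: [0.976, 0.219, 0.003, 0.0]
contact_force: [0.3, 0.2, -0.8]
grip_width: 28.7
t 10.15 pos [529.2  47.3 108.5] yaw 25.3 F [ 0.3  0.2 -0.8] w 28.7
d mm [ -2.4  -2.3 -41.3] trans [-0.012 -0.012 -0.207] ang [-0.0004  0.0018  0.    ] deg [-0.1  0.3  0. ]
```

View pics/w11c.png

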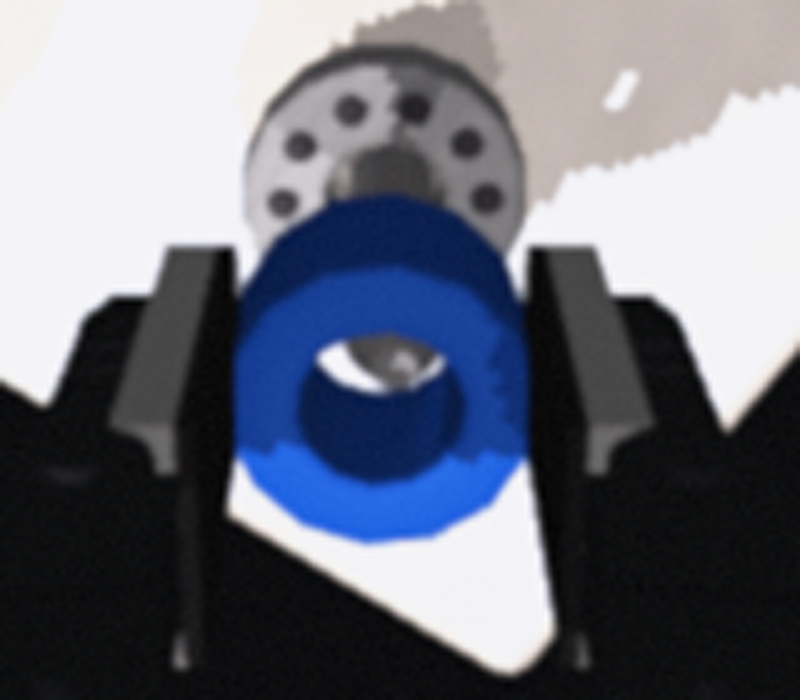

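```bash
python3 -m jog '[{"angular":[0,0.002,0],"translation":[-0.016,-0.018,0],"claw":1},{"angular":[0,0,0],"translation":[0,0,-0.04],"claw":1},{"angular":[0,0,0],"translation":[0,0,0],"claw":1}]' 60;python3 need.py 526 43.8 67.2
```

```text
t: 10.5
eef_pos: [526.8, 44.3, 101.3]
eef_rot: [0.976, 0.219, 0.001, -0.001]
contact_force: [-0.4, -0.2, -0.3]
grip_width: 28.7
t 10.5 pos [526.8  44.3 101.3] yaw 25.3 F [-0.4 -0.2 -0.3] w 28.7
d mm [ -0.8  -0.5 -34.1] trans [-0.004 -0.002 -0.17 ] ang [-0.0005  0.0004 -0.    ] deg [-0.1  0.1 -0. ]
```

```bash
python3 -m jog '[{"angular":[0,0,0],"translation":[-0.004,-0.002,-0.05],"claw":1},{"angular":[0,0,0],"translation":[0,0,-0.05],"claw":1},{"angular":[0,0,0],"translation":[0,0,-0.04],"claw":1},{"angular":[0,0,0],"translation":[0,0,0],"claw":1}]' 60;python3 need.py 526 43.8 67.2
```

```text
t: 10.9
eef_pos: [525.4, 43.6, 70.4]
eef_rot: [0.976, 0.219, 0.0, -0.001]
contact_force: [-0.1, 0.2, -1.2]
grip_width: 28.7
t 10.9 pos [525.4  43.6  70.4] yaw 25.3 F [-0.1  0.2 -1.2] w 28.7
d mm [ 0.6  0.2 -3.2] trans [ 0.003  0.001 -0.016] ang [-0.0005  0.0001 -0.    ] deg [-0.1  0.  -0. ]
```

```bash
python3 -m jog '[{"angular":[0,0,0],"translation":[0,0,-0.016],"claw":1},{"angular":[0,0,0],"translation":[0,0,-0.008],"claw":1},{"angular":[0,0,0],"translation":[0,0,0],"claw":1}]' 60;python3 need.py 526 43.8 67.2
```

```text
t: 11.2
eef_pos: [526.2, 44.0, 66.7]
eef_rot: [0.976, 0.219, 0.001, -0.001]
contact_force: [-0.4, 0.2, -0.2]
grip_width: 28.6
t 11.2 pos [526.2  44.   66.7] yaw 25.3 F [-0.4  0.2 -0.2] w 28.6
d mm [-0.2 -0.2  0.5] trans [-0.001 -0.001  0.003] ang [-0.0005  0.0006 -0.    ] deg [-0.1  0.1 -0. ]
```

```bash
python3 -m jog '[{"angular":[0,0,0],"translation":[0,0,-0.004],"claw":1},{"angular":[0,0,0],"translation":[0,0,0],"claw":0.4},{"angular":[0,0,0],"translation":[0,0,0],"claw":0.4},{"angular":[0,0,0],"translation":[0,0,0],"claw":0.4},{"angular":[0,0,0],"translation":[0,0,0.1],"claw":0.4},{"angular":[0,0,0],"translation":[-0.02,0,0.2],"claw":0.4},{"angular":[0,0,0],"translation":[-0.02,0,0.25],"claw":0.4}]' 60;python3 need.py 524.4 44.2 150; python3 - <<'E'
from h import *
im,d,c=snap('wrist','w12'); 
crop('w12',120,120,420,345,2.6,'w12c')
E
```

```text
t: 11.9
eef_pos: [512.1, 42.5, 170.9]
eef_rot: [0.976, 0.219, -0.007, -0.002]
contact_force: [0.9, -0.0, 0.1]
grip_width: 51.3
t 11.9 pos [512.1  42.5 170.9] yaw 25.3 F [ 0.9 -0.   0.1] w 51.3
d mm [ 12.3   1.7 -20.9] trans [ 0.062  0.008 -0.105] ang [-0.0004 -0.0049  0.    ] deg [-0.1 -0.9  0. ]
```

View pics/w12c.png

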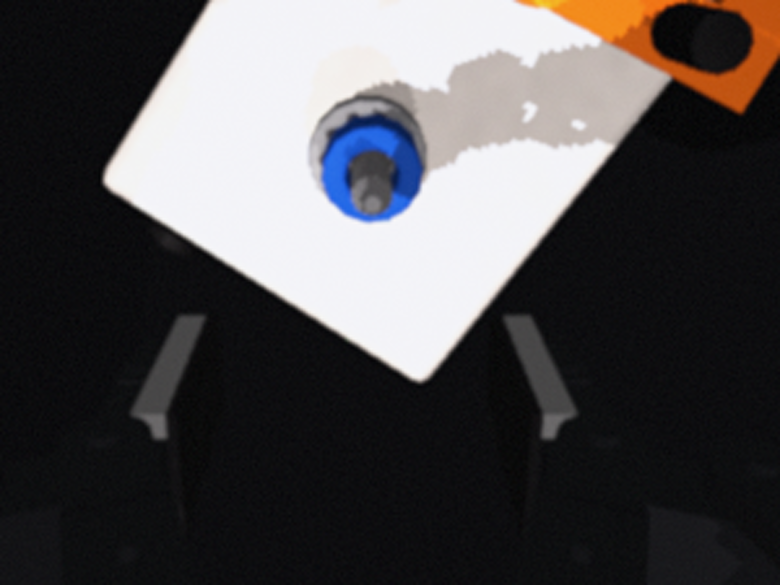

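Spacer is down on the bearing. On to the keeper: move over the tray and turn so the jaws lie across the pocket.

```bash
python3 -m jog '[{"angular":[0,-0.005,-0.045],"translation":[-0.03,-0.2,0],"claw":0.4},{"angular":[0,0,-0.045],"translation":[-0.03,-0.23,0],"claw":0.6},{"angular":[0,0,-0.045],"translation":[-0.03,-0.23,0],"claw":1},{"angular":[0,0,-0.045],"translation":[-0.03,-0.23,0],"claw":1},{"angular":[0,0,-0.045],"translation":[-0.03,-0.23,0],"claw":1},{"angular":[0,0,-0.045],"translation":[-0.03,-0.23,0],"claw":1},{"angular":[0,0,-0.03],"translation":[-0.03,-0.2,0],"claw":1},{"angular":[0,0,-0.01],"translation":[0,-0.1,0],"claw":1},{"angular":[0,0,0],"translation":[0,0,0],"claw":1}]' 60;python3 need.py 450 -280 160 -28.2
```

```text
t: 12.85
eef_pos: [475.1, -294.1, 186.2]
eef_rot: [0.96, -0.278, 0.017, 0.009]
contact_force: [-0.8, 1.2, -0.3]
grip_width: -0.1
t 12.85 pos [ 475.1 -294.1  186.2] yaw -32.2 F [-0.8  1.2 -0.3] w -0.1
d mm [-25.1  14.1 -26.2] trans [-0.126  0.071 -0.131] ang [0.0084 0.0093 0.0225] deg [1.5 1.7 4. ]
```

```bash
python3 -m jog '[{"angular":[0.008,0.009,0.022],"translation":[-0.12,0.07,-0.12],"claw":1},{"angular":[0,0,0],"translation":[0,0,0],"claw":1},{"angular":[0,0,0],"translation":[0,0,0],"claw":1}]' 60;python3 need.py 464 -291 60 -28.2; python3 - <<'E'
from h import *
im,d,c=snap('wrist','w13'); 
E
```

```text
t: 13.15
eef_pos: [453.1, -273.2, 161.1]
eef_rot: [0.971, -0.238, 0.0, -0.002]
contact_force: [0.2, -0.0, 0.8]
grip_width: -0.1
t 13.15 pos [ 453.1 -273.2  161.1] yaw -27.6 F [ 0.2 -0.   0.8] w -0.1
d mm [  10.9  -17.8 -101.1] trans [ 0.054 -0.089 -0.505] ang [-0.0015  0.0005 -0.0035] deg [-0.3  0.1 -0.6]
```

View pics/w13.png

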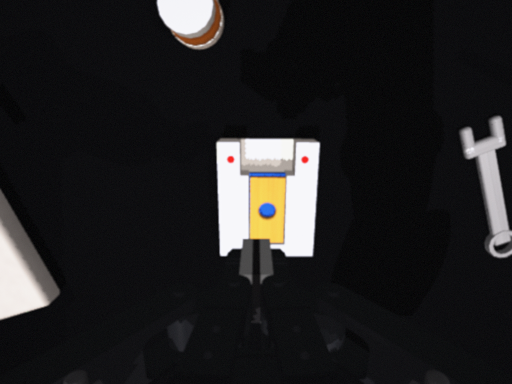

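The wrist view shows the tray square to the tool: red dots at (231,159) and (305,159), the keeper from y=176 to 243 with its hole at (267,211), and the closed fingertips at (256,258).

```bash
python3 - <<'E'
from h import *
im,d,c=load('w13')
crop('w13',205,130,330,280,5,'w13c')
a=atz(c,230.7,159.5,30);b=atz(c,305.3,159.5,30); print(a,b,'scoop',(a+b)/2,'dist',np.linalg.norm(a-b))
v=b-a; ang=np.degrees(np.arctan2(v[1],v[0])); print('tray y dir',ang)
print('hole',atz(c,267,211,27)); e1=atz(c,268,177,30);e2=atz(c,266.5,244,30); print('ends',e1,e2,np.linalg.norm(e1-e2))
tipd=d[250:262,245:268]; print(np.median(tipd), atd(c,256,256,d[256,256]))
E
```

```text
[ 486.66427085 -265.31128838   30.        ] [ 456.07879072 -323.91799196   30.        ] scoop [ 471.37153079 -294.61464017   30.        ] dist 66.10761906979175
tray y dir -117.55901229494086
hole [ 427.67431131 -271.45751949   27.        ]
ends [ 457.18495995 -287.41674556   30.        ] [ 398.84511321 -256.12257661   30.        ] 66.20319272383058
133.93118 [ 462.54558399 -278.84192802  181.71348592]
```

View pics/w13c.png

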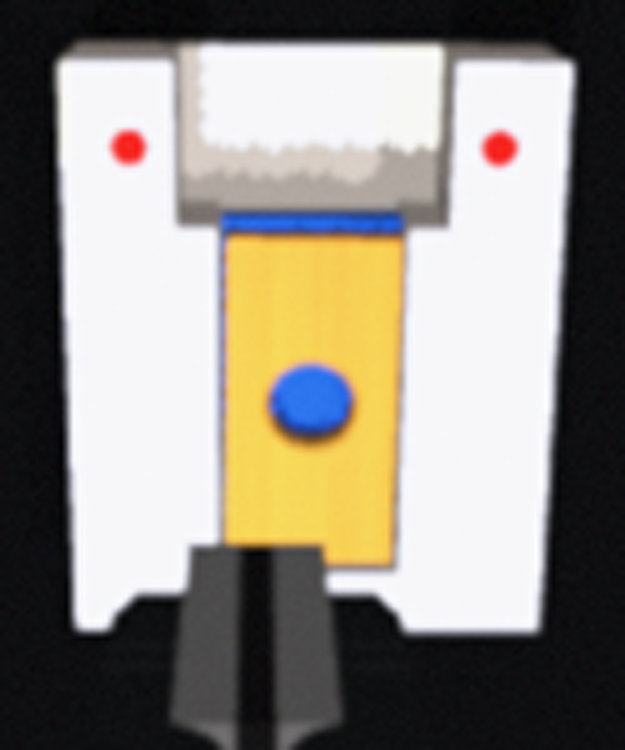

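```bash
python3 -m jog '[{"angular":[-0.0015,0,0],"translation":[0.043,-0.082,-0.1],"claw":1},{"angular":[0,0,0],"translation":[0,0,-0.22],"claw":1},{"angular":[0,0,0],"translation":[0,0,-0.22],"claw":1},{"angular":[0,0,0],"translation":[0,0,-0.1],"claw":1},{"angular":[0,0,0],"translation":[0,0,0],"claw":1}]' 60;python3 need.py 461.7 -289.6 36 -27.6
```

```text
t: 13.7
eef_pos: [472.5, -284.5, 35.3]
eef_rot: [0.973, -0.232, 0.009, -0.0]
contact_force: [0.5, 0.1, -0.3]
grip_width: 0.7
t 13.7 pos [ 472.5 -284.5   35.3] yaw -26.8 F [ 0.5  0.1 -0.3] w 0.7
d mm [-10.8  -5.1   0.7] trans [-0.054 -0.025  0.004] ang [ 0.0012  0.0055 -0.0043] deg [ 0.2  1.  -0.8]
```

```bash
python3 -m jog '[{"angular":[0.001,0.0055,-0.004],"translation":[-0.054,-0.025,0],"claw":1},{"angular":[0,0,0],"translation":[0,0,0],"claw":1}]' 60;python3 need.py 461.7 -289.6 36 -27.6;  python3 - <<'E'
from h import *
im,d,c=snap('wrist','w14'); crop('w14',130,100,390,340,2.6,'w14c')
E
```

```text
t: 13.9
eef_pos: [463.6, -289.2, 37.4]
eef_rot: [0.971, -0.237, 0.001, 0.0]
contact_force: [-1.0, 0.1, 0.0]
grip_width: 0.4
t 13.9 pos [ 463.6 -289.2   37.4] yaw -27.4 F [-1.   0.1  0. ] w 0.4
d mm [-1.9 -0.4 -1.4] trans [-0.01  -0.002 -0.007] ang [ 0.0005  0.0006 -0.0009] deg [ 0.1  0.1 -0.2]
```

View pics/w14c.png

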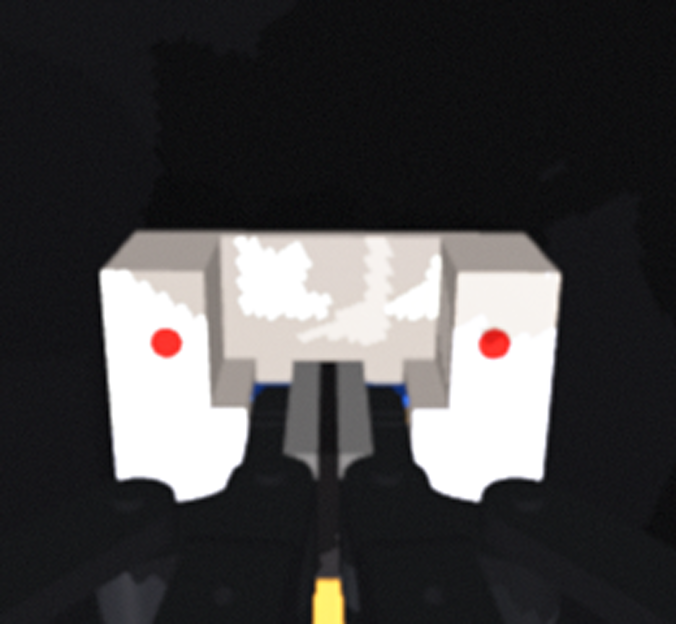

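```bash
python3 -m jog '[{"angular":[0,0,0],"translation":[0.016,-0.012,-0.02],"claw":1},{"angular":[0,0,0],"translation":[0,0,-0.02],"claw":1},{"angular":[0,0,0],"translation":[0,0,-0.02],"claw":1},{"angular":[0,0,0],"translation":[0,0,0],"claw":1}]' 60;python3 need.py 466.5 -291.5 22 -27.6
```

```text
t: 14.35
eef_pos: [471.9, -292.7, 29.2]
eef_rot: [0.972, -0.237, 0.007, 0.001]
contact_force: [0.3, -0.2, -0.3]
grip_width: 0.0
t 14.35 pos [ 471.9 -292.7   29.2] yaw -27.4 F [ 0.3 -0.2 -0.3] w 0.0
d mm [-5.4  1.2 -7.2] trans [-0.027  0.006 -0.036] ang [ 0.0019  0.0039 -0.0012] deg [ 0.3  0.7 -0.2]
```

```bash
python3 -m jog '[{"angular":[0.002,0.004,-0.001],"translation":[-0.027,0.006,0.01],"claw":1},{"angular":[0,0,0],"translation":[-0.005,0,-0.02],"claw":1},{"angular":[0,0,0],"translation":[-0.005,0,-0.025],"claw":1},{"angular":[0,0,0],"translation":[0,0,0],"claw":1}]' 60;python3 need.py 466.5 -291.5 22 -27.6
```

```text
t: 14.75
eef_pos: [466.0, -291.9, 22.9]
eef_rot: [0.971, -0.238, 0.002, -0.0]
contact_force: [-0.2, 0.4, -0.4]
grip_width: -0.4
t 14.75 pos [ 466.  -291.9   22.9] yaw -27.6 F [-0.2  0.4 -0.4] w -0.4
d mm [ 0.5  0.4 -0.9] trans [ 0.002  0.002 -0.004] ang [ 0.0002  0.001  -0.0002] deg [ 0.   0.2 -0. ]
```

```bash
python3 - <<'E'
from h import *
im,d,c=snap('wrist','w15'); crop('w15',130,100,390,384,2,'w15c')
im,d,c=snap('side','s1'); print(proj(c,[436,-275,30])); crop('s1',210,200,330,290,6,'s1c')
E
```

```text
[[270.94950836 253.94508839]]
```

View pics/w15c.png

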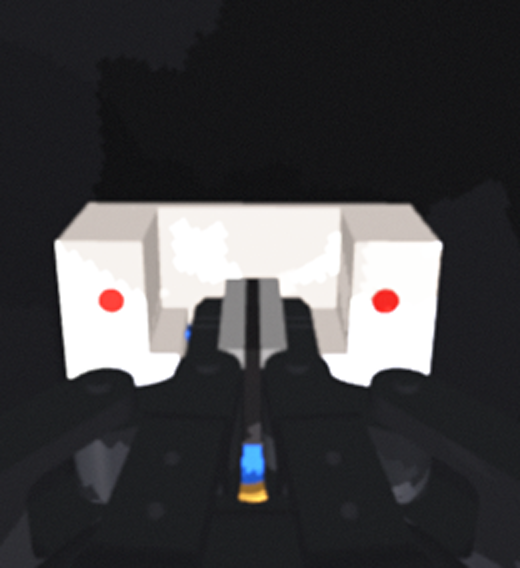

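View pics/s1c.png

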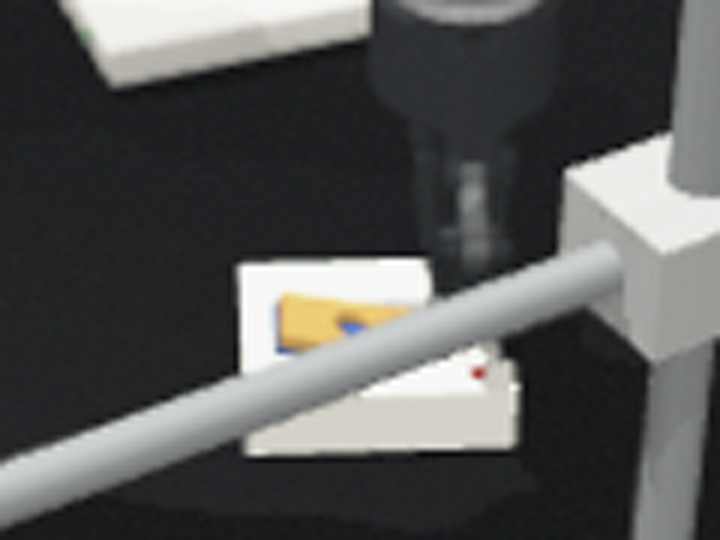

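```bash
python3 -m jog '[{"angular":[0,0.001,0],"translation":[-0.015,0.008,-0.015],"claw":1},{"angular":[0,0,0],"translation":[0,0,-0.015],"claw":1},{"angular":[0,0,0],"translation":[0,0,0],"claw":1}]' 60;python3 need.py 463.5 -290 18 -27.6
```

```text
t: 15.15
eef_pos: [464.2, -291.1, 17.5]
eef_rot: [0.971, -0.238, 0.002, 0.001]
contact_force: [1.3, -0.7, -0.3]
grip_width: -0.2
t 15.15 pos [ 464.2 -291.1   17.5] yaw -27.6 F [ 1.3 -0.7 -0.3] w -0.2
d mm [-0.7  1.1  0.5] trans [-0.003  0.005  0.002] ang [ 0.0008  0.0008 -0.0002] deg [ 0.1  0.1 -0. ]
```

```bash
python3 -m jog '[{"angular":[0,0,0],"translation":[-0.003,0,-0.01],"claw":1},{"angular":[0,0,0],"translation":[-0.003,0,-0.01],"claw":1},{"angular":[0,0,0],"translation":[0,0,0],"claw":1}]' 60;python3 need.py 463.5 -290 18 -27.6;python3 - <<'E'
from h import *
im,d,c=snap('side','s2'); crop('s2',210,200,330,290,6,'s2c')
E
```

```text
t: 15.45
eef_pos: [463.1, -290.6, 13.2]
eef_rot: [0.971, -0.238, 0.002, 0.001]
contact_force: [0.9, -0.6, 0.6]
grip_width: 0.3
t 15.45 pos [ 463.1 -290.6   13.2] yaw -27.5 F [ 0.9 -0.6  0.6] w 0.3
d mm [0.4 0.6 4.8] trans [0.002 0.003 0.024] ang [ 0.0006  0.0009 -0.0003] deg [ 0.1  0.2 -0.1]
```

View pics/s2c.png

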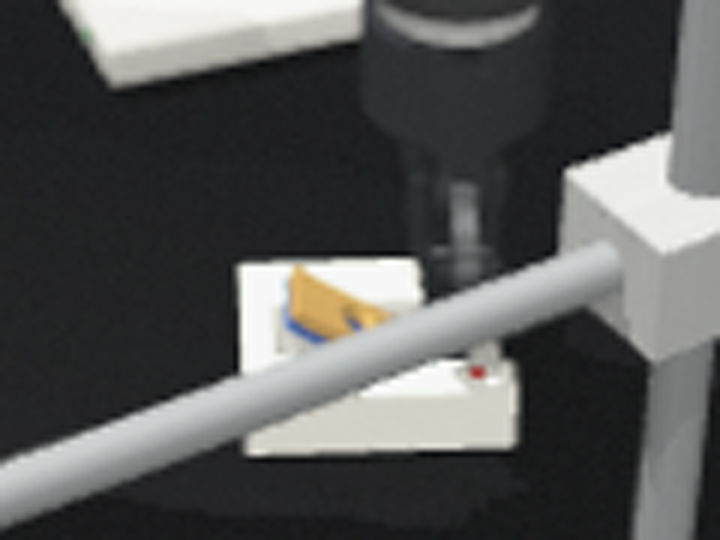

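```bash
python3 -m jog '[{"angular":[0,0,0],"translation":[0,0,0.1],"claw":1},{"angular":[0,0,0],"translation":[0,0,0.22],"claw":1},{"angular":[0,0,0],"translation":[-0.05,0.03,0.22],"claw":0.8},{"angular":[0,0,0],"translation":[-0.08,0.03,0.1],"claw":0.5},{"angular":[0,0,0],"translation":[0,0,0],"claw":0.4}]' 60;python3 need.py 410 -260 100 -27.6;python3 - <<'E'
from h import *
im,d,c=snap('wrist','w16'); crop('w16',180,110,350,280,4,'w16c')
im,d,c=snap('side','s3'); crop('s3',210,200,330,290,6,'s3c')
E
```

```text
t: 16.0
eef_pos: [428.7, -275.5, 140.5]
eef_rot: [0.971, -0.238, -0.007, -0.001]
contact_force: [0.7, -0.6, -1.4]
grip_width: 43.2
t 16.0 pos [ 428.7 -275.5  140.5] yaw -27.6 F [ 0.7 -0.6 -1.4] w 43.2
d mm [-18.7  15.5 -40.5] trans [-0.093  0.078 -0.202] ang [-0.0018 -0.0043 -0.0001] deg [-0.3 -0.8 -0. ]
```

View pics/w16c.png

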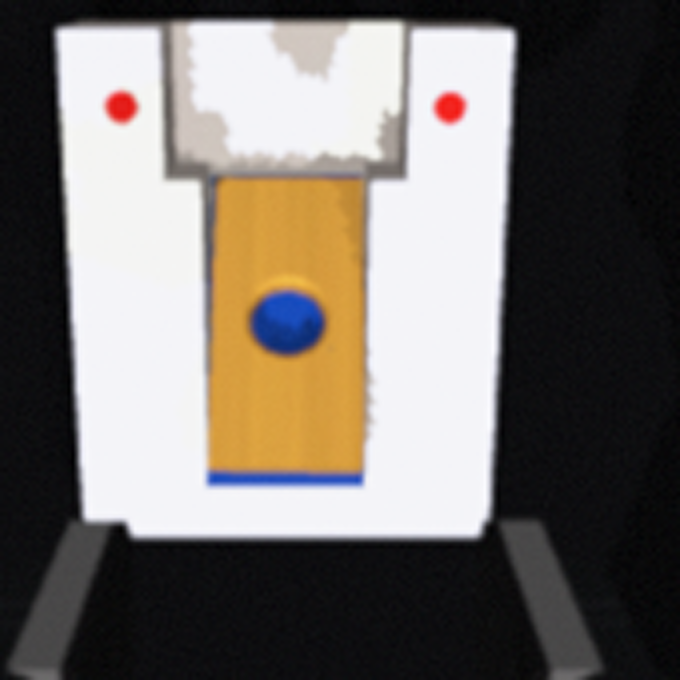

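View pics/s3c.png

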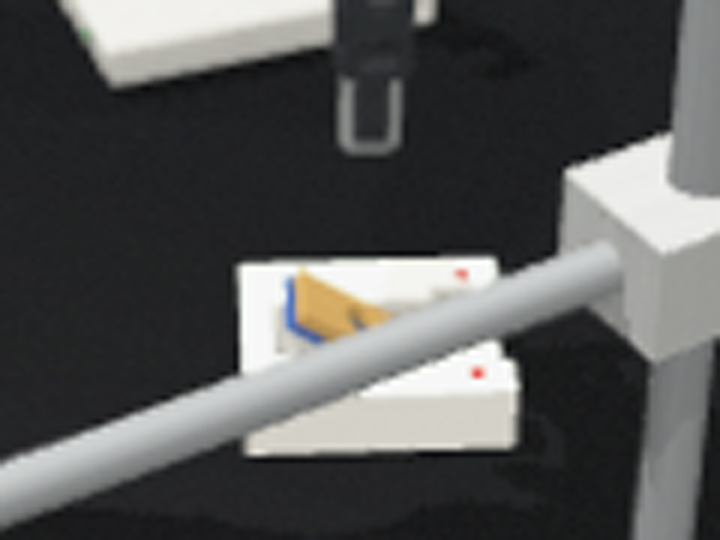

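```bash
python3 - <<'E'
from h import *
im,d,c=load('w16')
f=lambda x,y:(180+(x+.5)/4-.5,110+(y+.5)/4-.5)
def P(x,y):
    u,v=[int(round(q)) for q in f(x,y)]; return atd(c,u,v,np.median(d[v-1:v+2,u-1:u+2]))
for p in [(230,200),(230,260),(230,320),(230,380),(230,440),(230,465),(345,260),(345,440),(130,300),(440,300)]: print(p,P(*p).round(1))
a=P(122,107);b=P(451,107);print('scoop',(a+b)/2, atz(c,*f(286.5,107),30), 'dir',np.degrees(np.arctan2(*(b-a)[[1,0]])))
e=P(285,465); print('end mid',e)
E
```

```text
(230, 200) [ 459.9 -274.    15. ]
(230, 260) [ 449.6 -268.8   22.5]
(230, 320) [ 439.8 -264.    30.8]
(230, 380) [ 429.9 -259.    37.3]
(230, 440) [ 420.6 -254.5   44.9]
(230, 465) [ 416.8 -252.5   47.2]
(345, 260) [ 438.2 -290.8   23. ]
(345, 440) [ 409.7 -275.4   44.9]
(130, 300) [ 453.  -247.1   28.9]
(440, 300) [ 422.3 -305.2   28.2]
scoop [ 473.7549316  -295.31796562   29.30062263] [ 473.47357789 -295.37130855   30.        ] dir -117.70054674641108
end mid [ 411.53348344 -262.6109678    47.26644857]
```

```bash
python3 -m jog '[{"angular":[0.021,0.041,0],"translation":[0.01,0,0],"claw":0.4},{"angular":[0.021,0.041,0],"translation":[0.01,0,-0.05],"claw":0.4},{"angular":[0.021,0.041,0],"translation":[0.01,0,-0.08],"claw":0.4},{"angular":[0.021,0.041,0],"translation":[0.01,0,-0.08],"claw":0.4},{"angular":[0,0,0],"translation":[0,0,0],"claw":0.4}]' 80;python3 need.py 436 -275 85 -27.6 15.3 29.2; python3 -c "
from h import *
print(state()['joint_pos'].round(2))"
```

```text
t: 16.6
eef_pos: [425.3, -269.3, 76.2]
eef_rot: [0.921, -0.226, -0.308, -0.072]
contact_force: [-0.9, 0.2, -3.2]
grip_width: 51.0
t 16.6 pos [ 425.3 -269.3   76.2] yaw -27.6 F [-0.9  0.2 -3.2] w 51.0
d mm [10.7 -5.7  8.8] trans [ 0.053 -0.028  0.044] ang [-0.0083 -0.0204 -0.0011] deg [-1.5 -3.7 -0.2]
[ 0.63  0.85 -0.21  1.21  0.14  1.74 -1.64]
```

```bash
python3 -m jog '[{"angular":[-0.008,-0.02,-0.001],"translation":[0.01,-0.005,-0.03],"claw":0.4},{"angular":[0,0,0],"translation":[0,0,-0.03],"claw":0.4},{"angular":[0,0,0],"translation":[0,0,0],"claw":0.4}]' 80;python3 need.py 424.8 -269.4 54.4 -27.6 15.3 29.2; python3 - <<'E'
from h import *
im,d,c=snap('wrist','w17'); crop('w17',130,130,380,330,3,'w17c')
im,d,c=snap('side','s4'); crop('s4',210,200,330,290,6,'s4c')
E
```

```text
t: 16.9
eef_pos: [425.0, -268.3, 56.3]
eef_rot: [0.929, -0.227, -0.282, -0.07]
contact_force: [-0.8, -1.1, 0.6]
grip_width: 51.2
t 16.9 pos [ 425.  -268.3   56.3] yaw -27.4 F [-0.8 -1.1  0.6] w 51.2
d mm [-0.2 -1.1 -1.9] trans [-0.001 -0.006 -0.01 ] ang [-0.0025 -0.0038 -0.0005] deg [-0.4 -0.7 -0.1]
```

View pics/w17c.png

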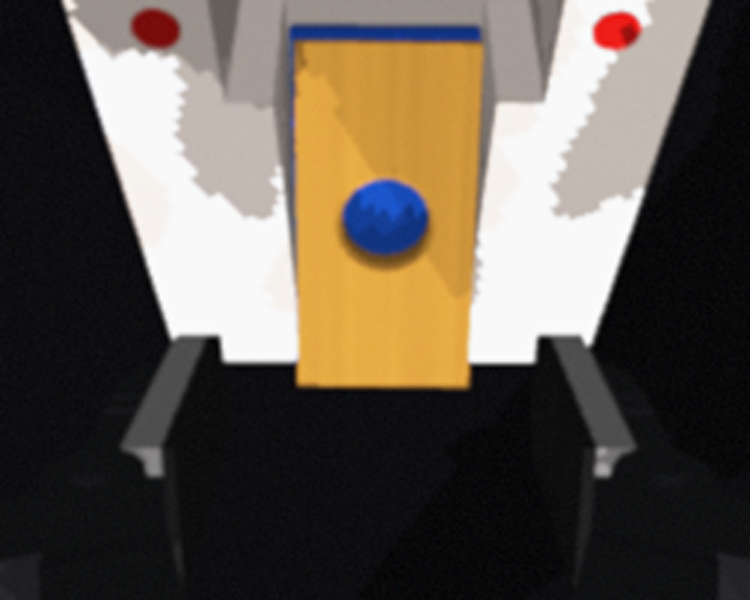

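View pics/s4c.png

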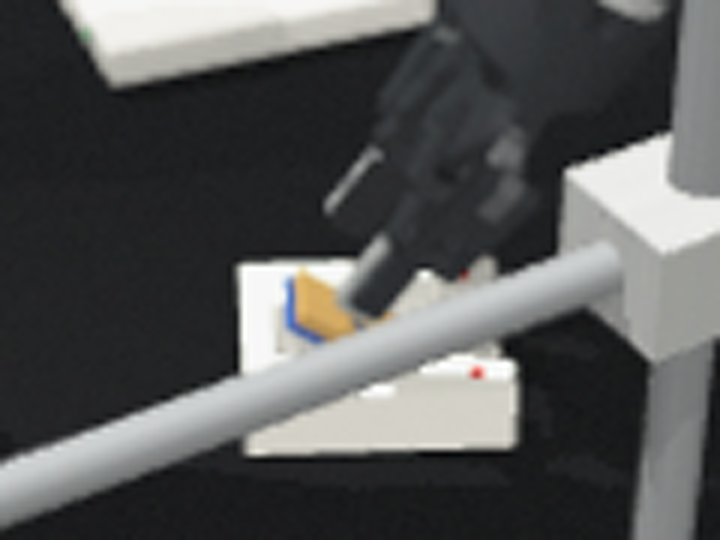

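```bash
python3 -m jog '[{"angular":[-0.002,-0.004,0],"translation":[-0.03,0.012,-0.04],"claw":0.4},{"angular":[0,0,0],"translation":[-0.03,0.012,-0.045],"claw":0.4},{"angular":[0,0,0],"translation":[0,0,0],"claw":0.4}]' 80;python3 need.py 413.3 -263.4 39 -27.6 15.3 29.2
```

```text
t: 17.3
eef_pos: [415.7, -265.4, 45.5]
eef_rot: [0.933, -0.229, -0.269, -0.066]
contact_force: [0.4, 0.6, 0.1]
grip_width: 51.5
t 17.3 pos [ 415.7 -265.4   45.5] yaw -27.5 F [0.4 0.6 0.1] w 51.5
d mm [-2.4  2.  -6.5] trans [-0.012  0.01  -0.032] ang [ 0.002   0.0037 -0.0005] deg [ 0.4  0.7 -0.1]
```

```bash
python3 -m jog '[{"angular":[0.002,0.004,0],"translation":[-0.012,0.01,-0.032],"claw":0.4},{"angular":[0,0,0],"translation":[0,0,-0.008],"claw":0.4},{"angular":[0,0,0],"translation":[0,0,0],"claw":0.4}]' 80;python3 need.py 413.3 -263.4 39 -27.6 15.3 29.2; python3 - <<'E'
from h import *
im,d,c=snap('wrist','w18'); crop('w18',130,130,380,330,3,'w18c')
im,d,c=snap('side','s5'); crop('s5',210,200,330,290,6,'s5c')
E
```

```text
t: 17.6
eef_pos: [414.5, -264.0, 38.8]
eef_rot: [0.932, -0.228, -0.274, -0.067]
contact_force: [0.3, -0.9, 0.3]
grip_width: 51.2
t 17.6 pos [ 414.5 -264.    38.8] yaw -27.5 F [ 0.3 -0.9  0.3] w 51.2
d mm [-1.2  0.6  0.2] trans [-0.006  0.003  0.001] ang [ 0.0006  0.0006 -0.0004] deg [ 0.1  0.1 -0.1]
```

View pics/w18c.png

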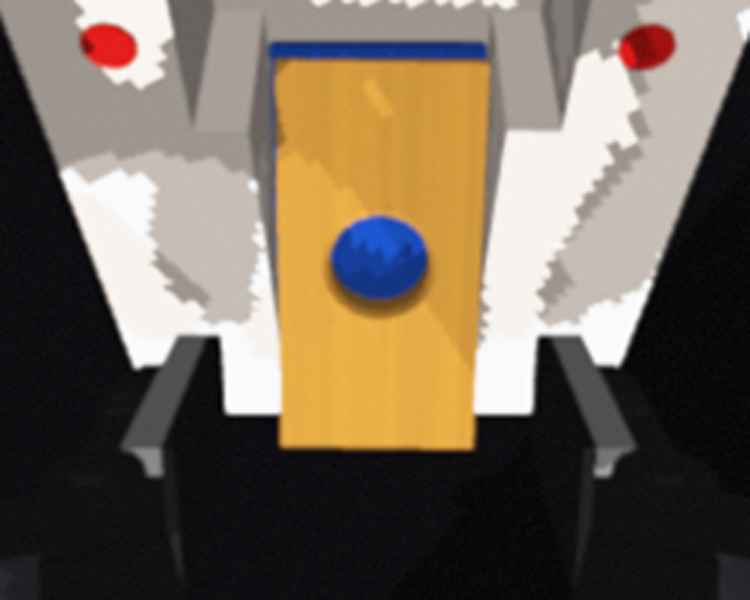

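View pics/s5c.png

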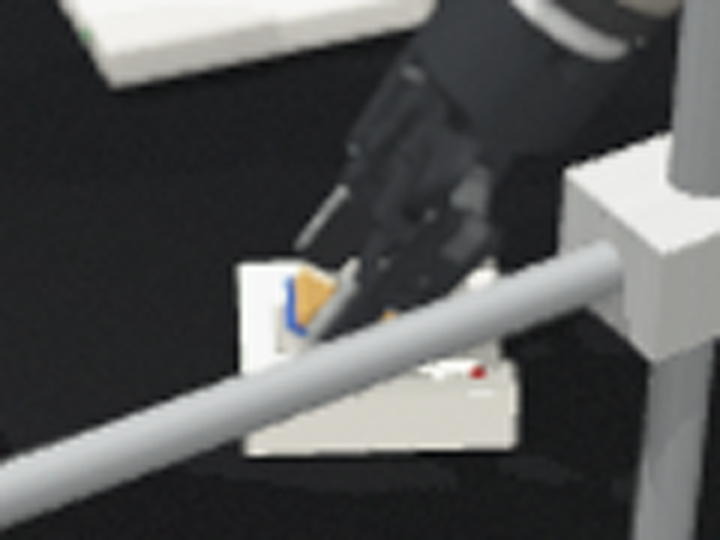

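```bash
python3 - <<'E'
from h import *
im,d,c=load('w18'); s=state()
q=R.from_quat(s['eef_rot']); p=s['eef_pos']
f=lambda x,y:(130+(x+.5)/3-.5,130+(y+.5)/3-.5)
def P(x,y):
    u,v=[int(round(t)) for t in f(x,y)]; return q.inv().apply(atd(c,u,v,d[v,u])-p).round(1)
for pt in [(200,345),(195,355),(180,380),(160,420),(555,345),(565,360),(590,410),(380,340),(380,400),(380,440),(300,350),(455,350),(255,390),(200,290),(120,340)]: print(pt,P(*pt))
E
```

```text
(200, 345) [ 12.4 -27.  -11.8]
(195, 355) [ 12.  -27.1 -14.1]
(180, 380) [ 12.4 -27.6 -22.5]
(160, 420) [ 12.5 -28.  -34.5]
(555, 345) [ 12.   28.3 -11. ]
(565, 360) [ 12.6  28.4 -17.3]
(590, 410) [ 12.2  29.1 -30.9]
(380, 340) [10.6  0.8 -5.8]
(380, 400) [-0.1  0.7 -6. ]
(380, 440) [-7.3  0.7 -6.2]
(300, 350) [  9.1 -11.8  -5.9]
(455, 350) [ 9.2 12.8 -6.2]
(255, 390) [-12.2 -23.2  19.5]
(200, 290) [ 17.2 -28.9  -0.2]
(120, 340) [-20.8 -61.2  60.7]
```

Depth shows the fingertips standing about 9 mm behind the TCP at this opening, so I go about 5 mm deeper before closing.

```bash
python3 -m jog '[{"angular":[0,0,0],"translation":[-0.012,0.006,-0.024],"claw":0.4},{"angular":[0,0,0],"translation":[0,0,0],"claw":0.4}]' 80;python3 need.py 412.1 -262.7 34.6 -27.6 15.3 29.2
```

```text
t: 17.9
eef_pos: [412.1, -262.7, 33.6]
eef_rot: [0.932, -0.228, -0.274, -0.067]
contact_force: [0.2, 0.2, 0.7]
grip_width: 51.6
t 17.9 pos [ 412.1 -262.7   33.6] yaw -27.5 F [0.2 0.2 0.7] w 51.6
d mm [ 0. -0.  1.] trans [ 0.    -0.     0.005] ang [ 0.0006  0.0006 -0.0005] deg [ 0.1  0.1 -0.1]
```

```bash
python3 -m jog '[{"angular":[0,0,0],"translation":[0,0,0],"claw":1},{"angular":[0,0,0],"translation":[0,0,0],"claw":1},{"angular":[0,0,0],"translation":[0,0,0],"claw":1},{"angular":[0,0,0],"translation":[0,0,0],"claw":1}]' 80;python3 need.py 412.1 -262.7 34.6 -27.6 15.3 29.2;python3 - <<'E'
from h import *
im,d,c=snap('wrist','w19'); crop('w19',130,130,380,330,3,'w19c')
s=state()
q=R.from_quat(s['eef_rot']); p=s['eef_pos']
f=lambda x,y:(130+(x+.5)/3-.5,130+(y+.5)/3-.5)
def P(x,y):
    u,v=[int(round(t)) for t in f(x,y)]; return q.inv().apply(atd(c,u,v,d[v,u])-p).round(1)
for y in (330,340,350,360,380): print(y,P(380,y),P(270,y),P(250,y),P(490,y),P(510,y))
E
```

```text
t: 18.3
eef_pos: [412.2, -262.5, 34.1]
eef_rot: [0.932, -0.228, -0.275, -0.067]
contact_force: [0.6, -0.1, 0.9]
grip_width: 30.0
t 18.3 pos [ 412.2 -262.5   34.1] yaw -27.6 F [ 0.6 -0.1  0.9] w 30.0
d mm [-0.1 -0.2  0.5] trans [-0.001 -0.001  0.002] ang [ 0.0005  0.0006 -0.0003] deg [ 0.1  0.1 -0.1]
330 [ 14.5   0.8 -11. ] [ 12.1 -16.6  -5.7] [ 12.  -20.   -5.5] [12.  18.7 -5.5] [12.1 22.  -5.8]
340 [ 13.4   0.8 -11.7] [ 12.1 -16.2  -9. ] [ 12.5 -19.4  -9.8] [ 12.6  18.1 -10.2] [ 12.8  21.3 -10.7]
350 [ 11.7   0.8 -11.5] [ 11.7 -15.9 -11.5] [ 12.1 -19.1 -12.3] [ 11.8  18.  -11.7] [ 12.1  21.1 -12.3]
360 [  9.7   0.8 -11.6] [ 12.1 -15.4 -16.4] [ 12.2 -18.5 -16.7] [ 11.6  17.5 -15.5] [ 12.6  20.4 -17.4]
380 [  6.5   0.8 -11.4] [ 12.3 -14.7 -22.4] [ 11.9 -17.8 -21.7] [ 11.7  16.9 -21.4] [ 12.1  19.8 -22.2]
```

View pics/w19c.png

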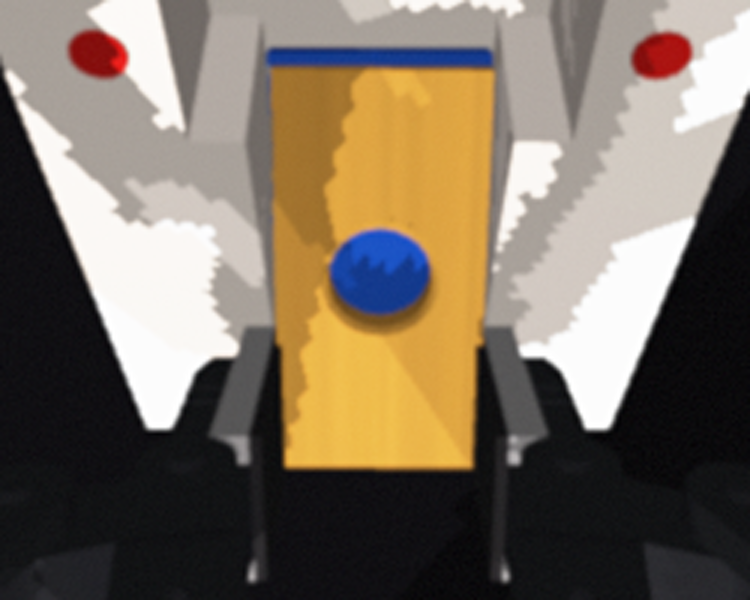

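```bash
python3 -m jog '[{"angular":[0,0,0],"translation":[0.01,-0.005,0.1],"claw":1},{"angular":[0,0,0],"translation":[0.01,0,0.2],"claw":1},{"angular":[0,0,0],"translation":[0.02,0.05,0.22],"claw":1},{"angular":[-0.02,-0.038,0],"translation":[0.04,0.1,0.15],"claw":1},{"angular":[-0.02,-0.038,0],"translation":[0.04,0.15,0.05],"claw":1},{"angular":[-0.02,-0.038,0],"translation":[0.04,0.2,0],"claw":1},{"angular":[-0.02,-0.038,0],"translation":[0.06,0.22,0],"claw":1},{"angular":[0,0,0],"translation":[0.06,0.22,0],"claw":1},{"angular":[0,0,0],"translation":[0,0,0],"claw":1}]' 80;python3 need.py 500 53 140 -27.6; python3 - <<'E'
from h import *
s=state(); im,d,c=snap('wrist','w20')
im,d,c=load('w20')
print(s['t'])
E
```

```text
t: 19.25
eef_pos: [462.2, -68.9, 167.3]
eef_rot: [0.971, -0.24, -0.011, -0.004]
contact_force: [0.9, -0.7, 0.4]
grip_width: 29.1
t 19.25 pos [462.2 -68.9 167.3] yaw -27.7 F [ 0.9 -0.7  0.4] w 29.1
d mm [ 37.8 121.9 -27.3] trans [ 0.189  0.609 -0.137] ang [-0.0041 -0.0062  0.0008] deg [-0.7 -1.1  0.1]
19.25
```

View pics/w20.png

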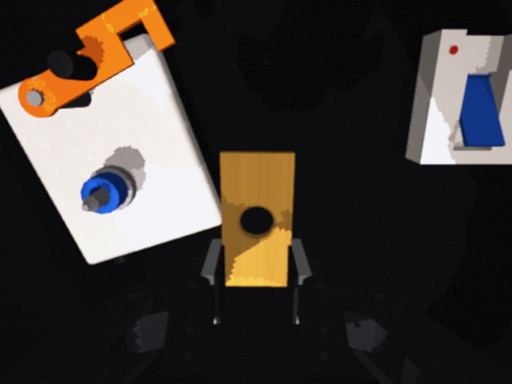

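Keeper is out and held by its end, with its hole at (257,220).

```bash
python3 - <<'E'
from h import *
im,d,c=load('w20'); s=state()
crop('w20',200,140,320,300,5,'w20c')
m=np.zeros(d.shape,bool); hsv=cv2.cvtColor(im,cv2.COLOR_BGR2HSV)
m=(hsv[...,0]>12)&(hsv[...,0]<32)&(hsv[...,1]>90)&(hsv[...,2]>80)
yy,xx=np.mgrid[:384,:512]; m&=(xx>215)&(xx<300)&(yy>148)&(yy<290)
m=cv2.erode(m.astype(np.uint8),np.ones((5,5)))>0
P=np.array([atd(c,x,y,d[y,x]) for x,y in zip(xx[m],yy[m]) if d[y,x]>0])
cen=P.mean(0); u,S,vt=np.linalg.svd(P-cen); n=vt[2]*np.sign(vt[2][2]); print('n',n,S[2]/np.sqrt(len(P)),cen)
q=R.from_quat(s['eef_rot']);print('tool -z',q.apply([0,0,-1]), 'n in tool',q.inv().apply(n), 'eef',s['eef_pos'])
def onpl(x,y):
    r=R.from_quat(c['orientation']).apply(ray(c,x,y));o=np.array(c['origin']); return o+r*(n@(cen-o))/(n@r)
def T(x,y): return q.inv().apply(onpl(x,y)-s['eef_pos']).round(1)
print('corners',T(219.5,152),T(295,152.5),T(289,286.5),T(225,286)); print('hole',T(256.5,220.5))
E
```

```text
n [ 0.04218859 -0.02394174  0.99882277] 0.6053980039708604 [483.14686112 -85.59635631 176.51993405]
tool -z [ 0.02289659 -0.01044032  0.99968332] n in tool [ 0.02338494  0.00287708 -0.99972239] eef [460.79929882 -72.50455075 166.81873109]
corners [ 55.2 -14.7  -9.7] [54.9 17.6 -9.6] [ -9.8  16.8 -11.1] [ -9.4 -14.2 -11.2]
hole [ 24.1   1.1 -10.4]
```

View pics/w20c.png

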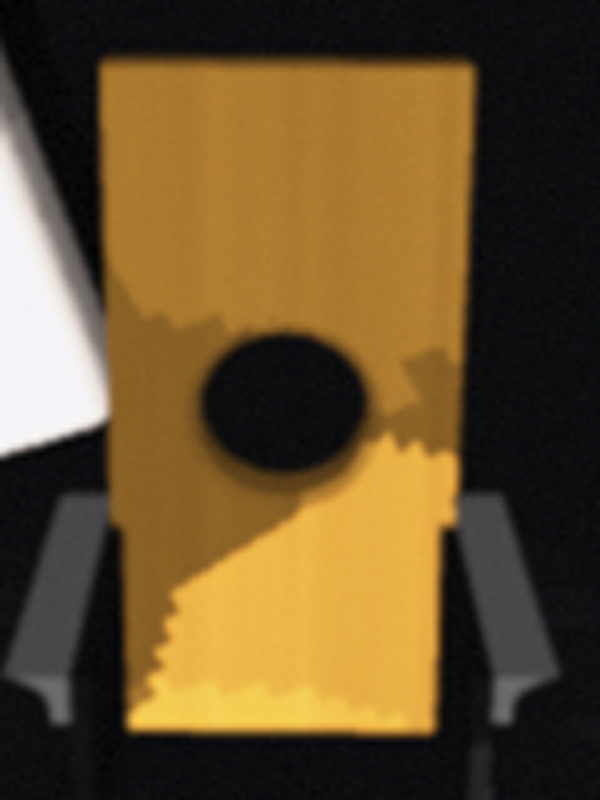

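```bash
python3 -m jog '[{"angular":[-0.007,-0.012,0],"translation":[0.065,0.2,0],"claw":1},{"angular":[0,0,0],"translation":[0.065,0.2,0],"claw":1},{"angular":[0,0,0],"translation":[0.065,0.18,-0.05],"claw":1},{"angular":[0,0,0],"translation":[0,0.05,-0.1],"claw":1},{"angular":[0,0,0],"translation":[0,0,0],"claw":1}]' 80;python3 need.py 501.3 52.6 122 -27.6 -0.6 -1.2
```

```text
t: 19.8
eef_pos: [502.5, 48.0, 135.9]
eef_rot: [0.969, -0.248, 0.01, 0.007]
contact_force: [-0.8, -0.3, -0.9]
grip_width: 29.5
t 19.8 pos [502.5  48.  135.9] yaw -28.8 F [-0.8 -0.3 -0.9] w 29.5
d mm [ -1.2   4.6 -13.9] trans [-0.006  0.023 -0.069] ang [ 0.0023 -0.0012  0.0066] deg [ 0.4 -0.2  1.2]
```

```bash
python3 -m jog '[{"angular":[0.002,-0.001,0.006],"translation":[-0.006,0.023,-0.06],"claw":1},{"angular":[0,0,0],"translation":[0,0,0],"claw":1},{"angular":[0,0,0],"translation":[0,0,0],"claw":1}]' 80;python3 need.py 501.3 52.6 122 -27.6 -0.6 -1.2; python3 - <<'E'
from h import *
im,d,c=snap('wrist','w21'); crop('w21',180,130,340,290,4.5,'w21c')
E
```

```text
t: 20.1
eef_pos: [503.3, 46.7, 124.4]
eef_rot: [0.97, -0.243, 0.012, 0.005]
contact_force: [0.5, -0.0, 0.1]
grip_width: 29.5
t 20.1 pos [503.3  46.7 124.4] yaw -28.1 F [ 0.5 -0.   0.1] w 29.5
d mm [-2.   5.9 -2.4] trans [-0.01   0.029 -0.012] ang [ 0.0013 -0.0001  0.0027] deg [ 0.2 -0.   0.5]
```

View pics/w21c.png

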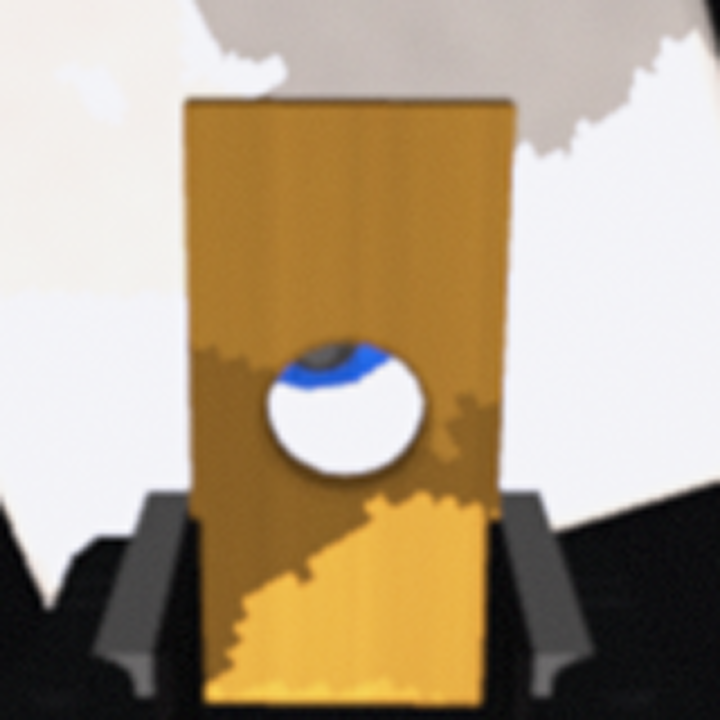

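```bash
python3 - <<'E'
from h import *
im,d,c=load('w21')
f=lambda x,y:(180+(x+.5)/4.5-.5,130+(y+.5)/4.5-.5)
h=atz(c,*f(346,405),134.8); tip=atz(c,*f(325,350),98)
print(h,tip,tip-h)
u,v=[int(round(q)) for q in f(346,300)];print(atd(c,u,v,d[v,u])); u,v=[int(round(q)) for q in f(346,500)];print(atd(c,u,v,d[v,u]))
E
```

```text
[523.83331748  34.14899274 134.8       ] [520.03208309  38.98934583  98.        ] [ -3.80123439   4.8403531  -36.8       ]
[533.87619607  29.03028189 135.28757121]
[514.52038949  39.39350652 134.39934722]
```

```bash
python3 -m jog '[{"angular":[0.001,0,0.003],"translation":[-0.017,0.025,-0.05],"claw":1},{"angular":[0,0,0],"translation":[0,0,-0.05],"claw":1},{"angular":[0,0,0],"translation":[0,0,0],"claw":1}]' 80;python3 need.py 500 51.8 104 -27.6 -0.6 -1.2; python3 - <<'E'
from h import *
im,d,c=snap('wrist','w22'); crop('w22',180,130,340,290,4.5,'w22c')
E
```

```text
t: 20.45
eef_pos: [500.7, 49.3, 104.3]
eef_rot: [0.971, -0.24, 0.013, 0.003]
contact_force: [0.7, -0.1, -1.2]
grip_width: 29.2
t 20.45 pos [500.7  49.3 104.3] yaw -27.8 F [ 0.7 -0.1 -1.2] w 29.2
d mm [-0.7  2.5 -0.3] trans [-0.003  0.013 -0.002] ang [0.0007 0.0006 0.001 ] deg [0.1 0.1 0.2]
```

View pics/w22c.png

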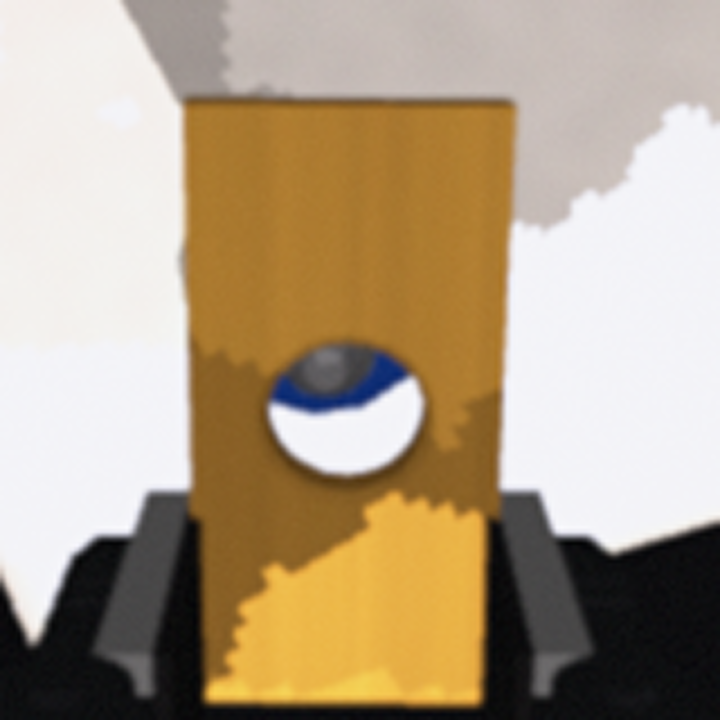

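```bash
python3 - <<'E'
from h import *
im,d,c=load('w22')
f=lambda x,y:(180+(x+.5)/4.5-.5,130+(y+.5)/4.5-.5)
h=atz(c,*f(346,405),114.7); tip=atz(c,*f(325,370),98)
print(h,tip,tip-h)
E
```

```text
[521.57364647  37.49573715 114.7       ] [521.18158178  40.36764909  98.        ] [ -0.39206469   2.87191195 -16.7       ]
```

```bash
python3 -m jog '[{"angular":[0.0007,0.0006,0.001],"translation":[-0.002,0.016,0],"claw":1},{"angular":[0,0,0],"translation":[0,0,-0.05],"claw":1},{"angular":[0,0,0],"translation":[0,0,0],"claw":1}]' 80;python3 need.py 500.3 52.2 92 -27.6 -0.6 -1.2; python3 - <<'E'
from h import *
im,d,c=snap('wrist','w23'); crop('w23',180,130,340,290,4.5,'w23c')
E
```

```text
t: 20.8
eef_pos: [500.9, 53.2, 94.5]
eef_rot: [0.971, -0.238, 0.012, 0.002]
contact_force: [0.0, 0.5, -0.8]
grip_width: 29.4
t 20.8 pos [500.9  53.2  94.5] yaw -27.6 F [ 0.   0.5 -0.8] w 29.4
d mm [-0.6 -1.  -2.5] trans [-0.003 -0.005 -0.012] ang [-0.0002  0.0005 -0.0003] deg [-0.   0.1 -0. ]
```

View pics/w23c.png

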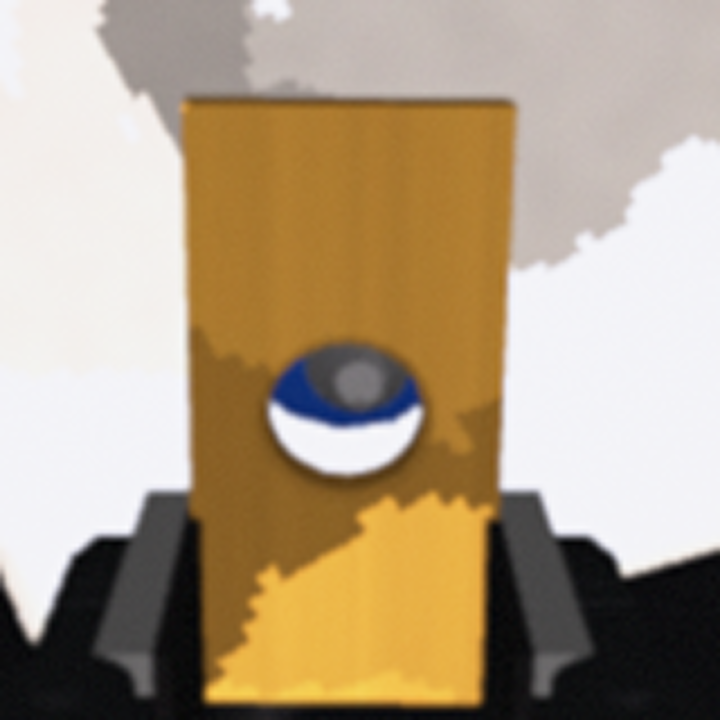

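```bash
python3 -m jog '[{"angular":[0,0,0],"translation":[0.002,-0.008,-0.03],"claw":1},{"angular":[0,0,0],"translation":[0,0,-0.03],"claw":1},{"angular":[0,0,0],"translation":[0,0,0],"claw":1}]' 80;python3 need.py 501.4 51.6 69.6 -27.6 -0.6 -1.2
```

```text
t: 21.15
eef_pos: [502.5, 51.9, 82.4]
eef_rot: [0.971, -0.238, 0.013, 0.002]
contact_force: [-0.6, 0.1, -0.3]
grip_width: 29.3
t 21.15 pos [502.5  51.9  82.4] yaw -27.5 F [-0.6  0.1 -0.3] w 29.3
d mm [ -1.1  -0.3 -12.8] trans [-0.005 -0.002 -0.064] ang [-0.0004  0.0013 -0.0004] deg [-0.1  0.2 -0.1]
```

```bash
python3 -m jog '[{"angular":[0,0.001,0],"translation":[-0.005,-0.001,-0.03],"claw":1},{"angular":[0,0,0],"translation":[0,0,-0.025],"claw":1},{"angular":[0,0,0],"translation":[0,0,0],"claw":1}]' 80;python3 need.py 501.4 51.6 69.6 -27.6 -0.6 -1.2; python3 - <<'E'
from h import *
im,d,c=snap('wrist','w24'); crop('w24',180,130,340,290,4.5,'w24c')
E
```

```text
t: 21.45
eef_pos: [501.3, 51.5, 70.3]
eef_rot: [0.971, -0.238, 0.011, 0.002]
contact_force: [0.3, 1.0, -0.8]
grip_width: 29.5
t 21.45 pos [501.3  51.5  70.3] yaw -27.6 F [ 0.3  1.  -0.8] w 29.5
d mm [ 0.1  0.1 -0.7] trans [ 0.001  0.    -0.004] ang [-0.0003  0.0001 -0.0003] deg [-0.1  0.  -0.1]
```

View pics/w24c.png

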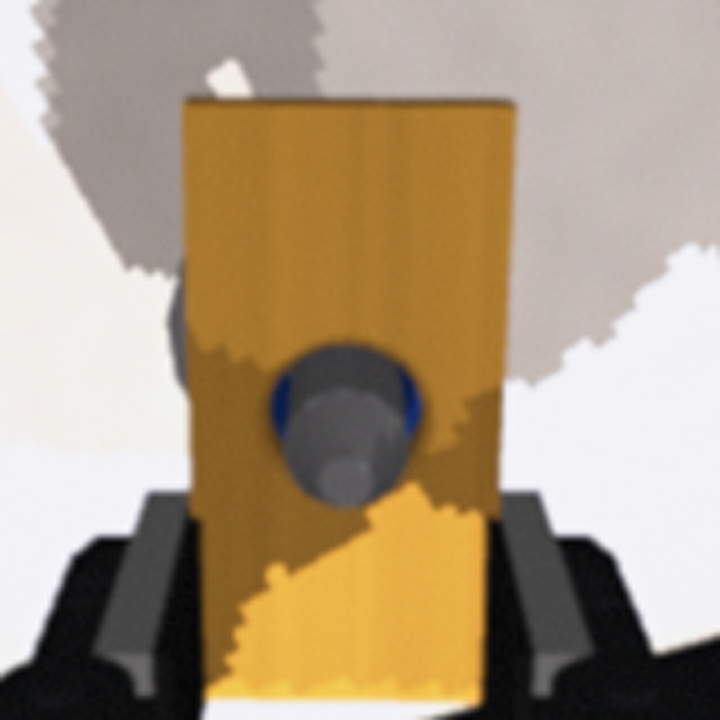

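```bash
python3 -m jog '[{"angular":[0,0,0],"translation":[0,0,-0.006],"claw":1},{"angular":[0,0,0],"translation":[0,0,-0.005],"claw":1},{"angular":[0,0,0],"translation":[0,0,0],"claw":1}]' 80;python3 need.py 501.4 51.6 69.6 -27.6 -0.6 -1.2
```

```text
t: 21.8
eef_pos: [501.9, 51.7, 68.6]
eef_rot: [0.971, -0.238, 0.012, 0.002]
contact_force: [-0.9, 0.4, -1.8]
grip_width: 29.6
t 21.8 pos [501.9  51.7  68.6] yaw -27.5 F [-0.9  0.4 -1.8] w 29.6
d mm [-0.5 -0.1  1. ] trans [-0.002 -0.001  0.005] ang [-0.0004  0.0005 -0.0003] deg [-0.1  0.1 -0.1]
```

```bash
python3 -m jog '[{"angular":[0,0,0],"translation":[0,0,0],"claw":0.4},{"angular":[0,0,0],"translation":[0,0,0],"claw":0.4},{"angular":[0,0,0],"translation":[0,0,0],"claw":0.4},{"angular":[0,0,0],"translation":[0,0,0.05],"claw":0.4},{"angular":[0,0,0],"translation":[-0.03,0.01,0.2],"claw":0.4},{"angular":[0,0,0],"translation":[-0.03,0.01,0.22],"claw":0.6},{"angular":[0,0,0],"translation":[0,0,0],"claw":1}]' 80;python3 need.py 501.4 51.6 69.6 -27.6; python3 - <<'E'
from h import *
im,d,c=snap('wrist','w25')
im,d,c=snap('side','s6'); print(proj(c,[521,41,80])); crop('s6',190,150,310,240,6,'s6c')
E
```

```text
t: 22.5
eef_pos: [489.5, 56.2, 167.5]
eef_rot: [0.971, -0.238, 0.012, 0.001]
contact_force: [1.4, 0.2, -0.3]
grip_width: 22.9
t 22.5 pos [489.5  56.2 167.5] yaw -27.5 F [ 1.4  0.2 -0.3] w 22.9
d mm [ 11.9  -4.6 -97.9] trans [ 0.06  -0.023 -0.489] ang [ 0.0027  0.0073 -0.0005] deg [ 0.5  1.3 -0.1]
[[240.88903868 177.97941181]]
```

View pics/w25.png

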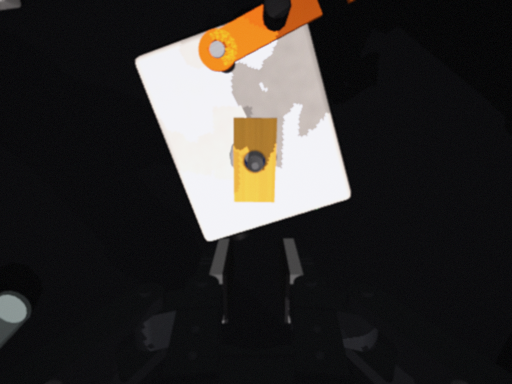

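View pics/s6c.png

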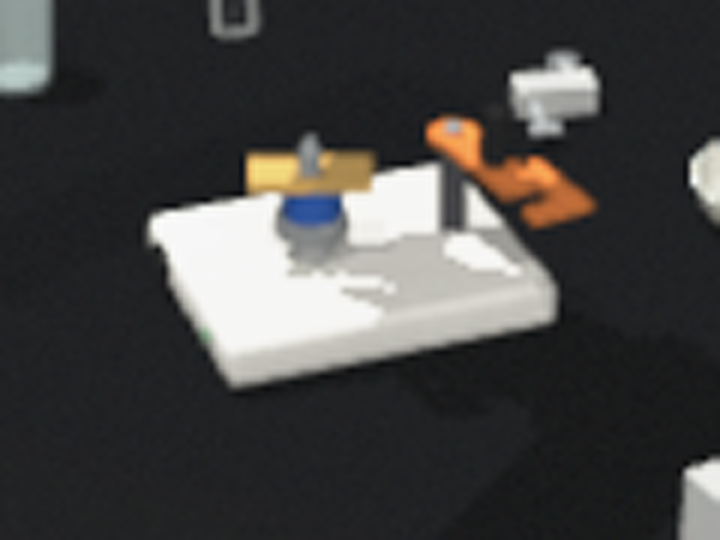

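```bash
python3 - <<'E'
from h import *
im,d,c=load('w25')
hsv=cv2.cvtColor(im,cv2.COLOR_BGR2HSV); yy,xx=np.mgrid[:384,:512]
m=(hsv[...,0]>12)&(hsv[...,0]<32)&(hsv[...,1]>90)&(hsv[...,2]>70)&(xx>225)&(xx<285)&(yy>110)&(yy<210)
m=cv2.erode(m.astype(np.uint8),np.ones((5,5)))>0
P=np.array([atd(c,x,y,d[y,x]) for x,y in zip(xx[m],yy[m]) if d[y,x]>0]); cen=P.mean(0)
n=np.linalg.svd(P-cen)[2][2]; n*=np.sign(n[2]); print(len(P),cen,n,np.degrees(np.arccos(n[2])))
w=(hsv[...,1]<20)&(hsv[...,2]>230)&(xx>150)&(xx<340)&(yy>60)&(yy<230); w=cv2.erode(w.astype(np.uint8),np.ones((7,7)))>0
Q=np.array([atd(c,x,y,d[y,x]) for x,y in zip(xx[w],yy[w]) if d[y,x]>0]); n2=np.linalg.svd(Q-Q.mean(0))[2][2];n2*=np.sign(n2[2]); print(Q.mean(0),n2)
print('knob top',atz(c,278,4,118))
E
```

```text
2520 [520.9412648   38.85304475  76.83448007] [0.00387086 0.00312224 0.99998763] 0.284940344206076
[529.39043231  54.4761871   26.78860522] [4.03344945e-03 6.18625040e-04 9.99991674e-01]
knob top [595.63441488 -15.28652578 118.        ]
```

The stack is flat (0.3° tilt), with the keeper's top 50.0 mm above the base top, i.e. at 80 mm as it should be. Next I go behind the knob with closed fingers.

```bash
python3 -m jog '[{"angular":[0.0027,0.007,-0.044],"translation":[0.19,-0.14,0],"claw":1},{"angular":[0,0,-0.044],"translation":[0.19,-0.14,0],"claw":1},{"angular":[0,0,-0.044],"translation":[0.19,-0.14,0],"claw":1},{"angular":[0,0,0],"translation":[0.1,-0.08,0],"claw":1},{"angular":[0,0,0],"translation":[0,0,0],"claw":1}]' 40;python3 need.py 616 -36 150 -51;  python3 - <<'E'
from h import *
im,d,c=snap('wrist','w26')
E
```

```text
t: 23.1
eef_pos: [615.1, -49.1, 153.4]
eef_rot: [0.899, -0.438, -0.013, 0.006]
contact_force: [-0.7, 0.2, 0.2]
grip_width: 0.0
t 23.1 pos [615.1 -49.1 153.4] yaw -52.0 F [-0.7  0.2  0.2] w 0.0
d mm [ 0.9 13.1 -3.4] trans [ 0.005  0.065 -0.017] ang [-0.0002 -0.0091  0.0053] deg [-0.  -1.6  1. ]
```

View pics/w26.png

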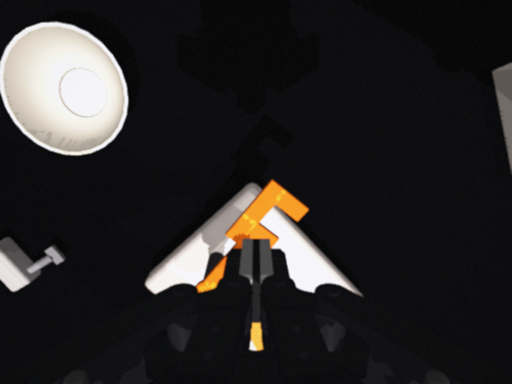

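```bash
python3 -m jog '[{"angular":[0,-0.009,0.005],"translation":[0.005,0.06,-0.1],"claw":1},{"angular":[0,0,0],"translation":[0,0,-0.12],"claw":1},{"angular":[0,0,0],"translation":[0,0,-0.05],"claw":1},{"angular":[0,0,0],"translation":[0,0,0],"claw":1}]' 40;python3 need.py 616 -36 98 -51;  python3 - <<'E'
from h import *
im,d,c=snap('top','t1'); crop('t1',185,140,285,240,7,'t1c')
E
```

```text
t: 23.55
eef_pos: [609.9, -31.0, 94.9]
eef_rot: [0.904, -0.428, -0.005, -0.0]
contact_force: [0.5, 0.3, 0.5]
grip_width: -0.2
t 23.55 pos [609.9 -31.   94.9] yaw -50.7 F [0.5 0.3 0.5] w -0.2
d mm [ 6.1 -5.   3.1] trans [ 0.031 -0.025  0.015] ang [-0.0016 -0.0029 -0.0019] deg [-0.3 -0.5 -0.3]
```

View pics/t1c.png

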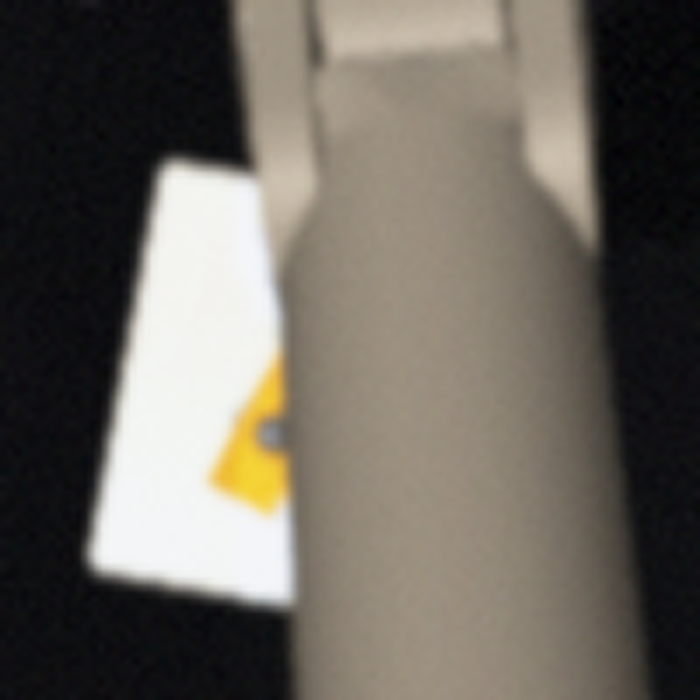

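```bash
python3 - <<'E'
from h import *
im,d,c=snap('wrist','w27'); crop('w27',130,120,400,330,2.8,'w27c')
im,d,c=snap('side','s7'); crop('s7',190,130,320,230,6,'s7c')
E
```

```text
(no output)
```

View pics/w27c.png

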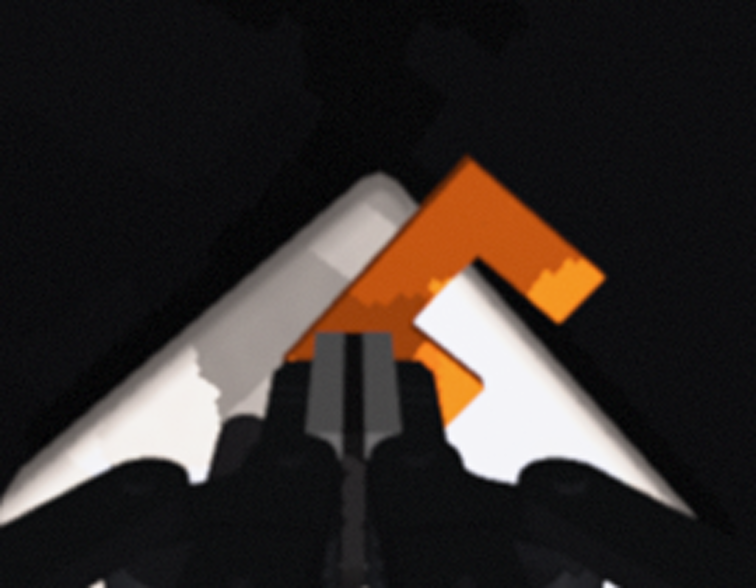

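View pics/s7c.png

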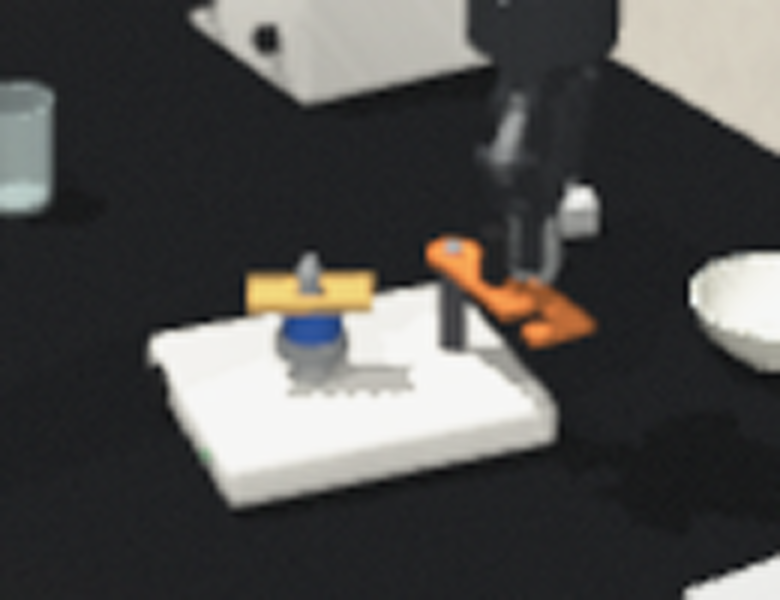

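```bash
python3 - <<'E'
from h import *
im,d,c=load('w27')
f=lambda x,y:(130+(x+.5)/2.8-.5,120+(y+.5)/2.8-.5)
for p in [(240,430),(235,422),(245,440),(250,425),(228,440),(240,460),(400,290),(520,250),(330,350)]:
    u,v=[int(round(t)) for t in f(*p)]; print(p,(u,v),atd(c,u,v,d[v,u]).round(1))
crop('w27',190,240,260,310,9,'w27d')
im=cv2.imread('pics/w27d.png'); cv2.imwrite('pics/w27e.png',np.clip(im.astype(float)*4,0,255).astype(np.uint8))
E
```

```text
(240, 430) (215, 273) [606.5  21.7  37.6]
(235, 422) (214, 270) [607.6  22.3  33.7]
(245, 440) (217, 277) [605.1  19.8  43.9]
(250, 425) (219, 271) [604.4  20.2  34.4]
(228, 440) (211, 277) [608.3  22.8  43.4]
(240, 460) (215, 284) [605.4  19.9  53. ]
(400, 290) (273, 223) [614.4 -49.5  88.8]
(520, 250) (315, 209) [602.3 -68.8  87.7]
(330, 350) (248, 245) [622.1 -39.  107.7]
```

View pics/w27e.png

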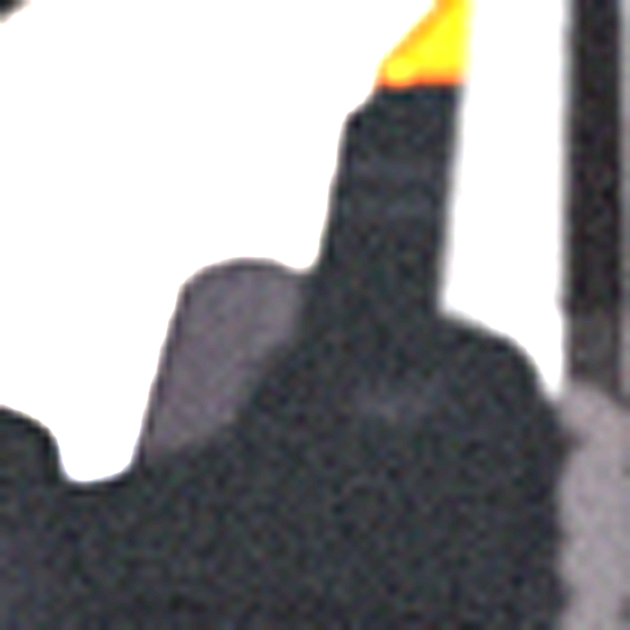

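The side object at (240,430) is the pivot post by depth, so the knob is hidden behind the fingers, as planned. I start pushing along the arc.

```bash
python3 -m jog '[{"angular":[0,-0.002,0],"translation":[-0.04,0.02,0.01],"claw":1},{"angular":[0,0,0],"translation":[-0.04,0.02,0],"claw":1},{"angular":[0,0,0],"translation":[0,0,0],"claw":1}]' 40;python3 need.py 595 -24 97 -51
```

```text
t: 24.0
eef_pos: [597.8, -29.7, 102.2]
eef_rot: [0.903, -0.43, 0.006, -0.0]
contact_force: [-0.1, -0.1, 0.8]
grip_width: 0.0
t 24.0 pos [597.8 -29.7 102.2] yaw -51.0 F [-0.1 -0.1  0.8] w 0.0
d mm [-2.8  5.7 -5.2] trans [-0.014  0.028 -0.026] ang [ 0.0013  0.0033 -0.0002] deg [ 0.2  0.6 -0. ]
```

```bash
python3 -m jog '[{"angular":[0.001,0.003,0],"translation":[-0.02,0.035,-0.025],"claw":1},{"angular":[0,0,0],"translation":[-0.04,0.035,0],"claw":1},{"angular":[0,0,0],"translation":[0,0.01,0],"claw":1}]' 40;python3 need.py 583.3 -15.5 98 -51;  python3 - <<'E'
from h import *
im,d,c=snap('side','s8'); crop('s8',190,130,320,230,6,'s8c')
E
```

```text
t: 24.3
eef_pos: [587.8, -19.6, 100.2]
eef_rot: [0.902, -0.433, 0.006, 0.002]
contact_force: [0.3, 0.1, 0.0]
grip_width: 0.0
t 24.3 pos [587.8 -19.6 100.2] yaw -51.3 F [0.3 0.1 0. ] w 0.0
d mm [-4.5  4.1 -2.2] trans [-0.023  0.021 -0.011] ang [0.003  0.0025 0.0015] deg [0.5 0.5 0.3]
```

View pics/s8c.png

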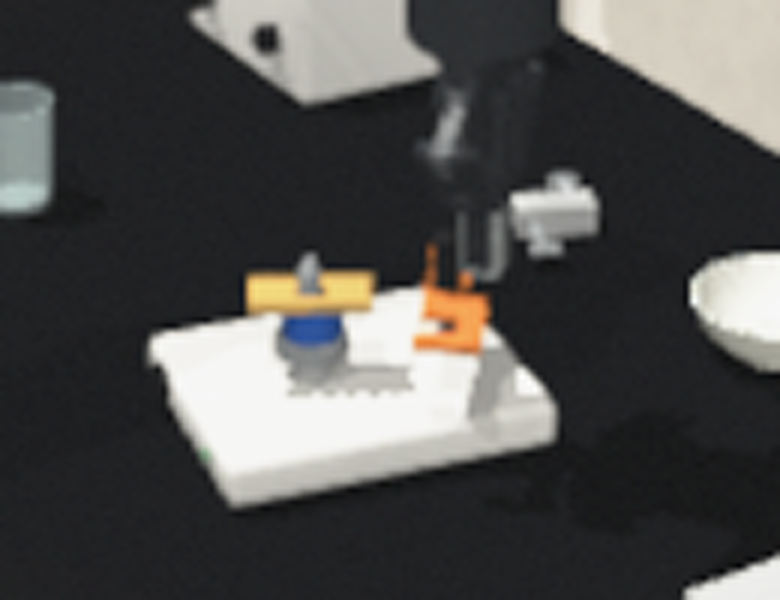

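The latch is turning; its slotted end now points toward the stack. Continuing.

```bash
python3 -m jog '[{"angular":[0.003,0.0025,0],"translation":[-0.03,0.035,-0.01],"claw":1},{"angular":[0,0,0],"translation":[-0.035,0.045,0],"claw":1},{"angular":[0,0,0],"translation":[0,0.01,0],"claw":1}]' 40;python3 need.py 574.9 -3.5 98 -51;
```

```text
t: 24.65
eef_pos: [575.7, -1.8, 99.0]
eef_rot: [0.901, -0.433, 0.001, -0.0]
contact_force: [-0.2, -1.4, 0.6]
grip_width: 0.1
t 24.65 pos [575.7  -1.8  99. ] yaw -51.3 F [-0.2 -1.4  0.6] w 0.1
d mm [-0.8 -1.7 -1. ] trans [-0.004 -0.009 -0.005] ang [0.0002 0.0007 0.0019] deg [0.  0.1 0.3]
```

```bash
python3 -m jog '[{"angular":[0,0,0],"translation":[-0.02,0.04,-0.005],"claw":1},{"angular":[0,0,0],"translation":[-0.005,0.045,0],"claw":1},{"angular":[0,0,0],"translation":[0,0.015,0],"claw":1}]' 40;python3 need.py 571.5 20 98 -51;  python3 - <<'E'
from h import *
im,d,c=snap('side','s9'); crop('s9',190,130,320,230,6,'s9c')
im,d,c=snap('wrist','w28'); 
E
```

```text
t: 24.95
eef_pos: [570.4, 20.6, 98.2]
eef_rot: [0.901, -0.433, 0.001, -0.001]
contact_force: [0.6, -2.0, 1.2]
grip_width: -0.1
t 24.95 pos [570.4  20.6  98.2] yaw -51.3 F [ 0.6 -2.   1.2] w -0.1
d mm [ 1.1 -0.6 -0.2] trans [ 0.005 -0.003 -0.001] ang [0.0001 0.001  0.0017] deg [0.  0.2 0.3]
```

View pics/s9c.png

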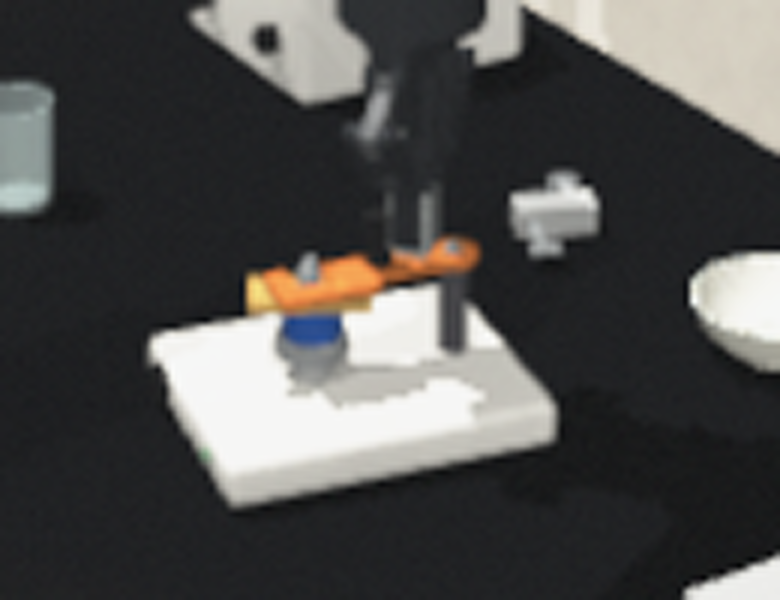

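View pics/w28.png

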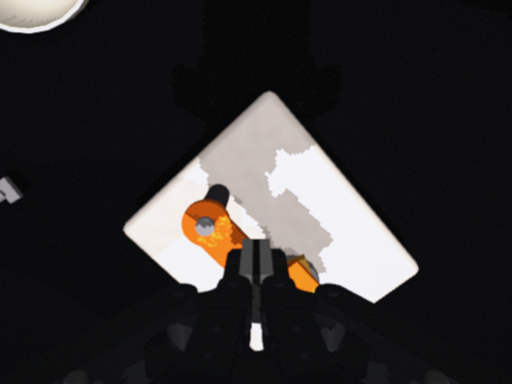

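```bash
python3 -m jog '[{"angular":[0,0,0],"translation":[0,0.02,0],"claw":1},{"angular":[0,0,0],"translation":[0,0.02,0],"claw":1}]' 40;python3 need.py 571.5 20 98 -51
```

```text
t: 25.25
eef_pos: [571.0, 21.7, 98.2]
eef_rot: [0.901, -0.434, 0.003, 0.004]
contact_force: [-0.6, -7.3, 1.8]
grip_width: 0.1
t 25.25 pos [571.   21.7  98.2] yaw -51.5 F [-0.6 -7.3  1.8] w 0.1
d mm [ 0.5 -1.7 -0.2] trans [ 0.003 -0.008 -0.001] ang [0.0031 0.0009 0.0027] deg [0.6 0.2 0.5]
```

```bash
python3 -m jog '[{"angular":[0,0,0],"translation":[0,0.02,0],"claw":1},{"angular":[0,0,0],"translation":[0,0.02,0],"claw":1}]' 40;python3 need.py 571.5 20 98 -51
```

```text
t: 25.45
eef_pos: [571.6, 22.0, 98.2]
eef_rot: [0.899, -0.437, 0.006, 0.008]
contact_force: [0.8, -6.0, 1.7]
grip_width: 0.4
t 25.45 pos [571.6  22.   98.2] yaw -51.8 F [ 0.8 -6.   1.7] w 0.4
d mm [-0.1 -2.  -0.2] trans [-0.001 -0.01  -0.001] ang [0.0063 0.0009 0.0045] deg [1.1 0.2 0.8]
```

Motion has stalled at 6–7 N, which is the stop. I back off and look.

```bash
python3 -m jog '[{"angular":[0.003,0,0.003],"translation":[0.02,-0.06,0],"claw":1},{"angular":[0.003,0,0],"translation":[0.03,-0.1,0.15],"claw":1},{"angular":[0,0,0],"translation":[0,-0.1,0.25],"claw":1},{"angular":[0,0,0],"translation":[-0.05,-0.2,0.15],"claw":1},{"angular":[0,0,0],"translation":[-0.1,-0.23,0],"claw":1},{"angular":[0,0,0],"translation":[-0.1,-0.23,0],"claw":1},{"angular":[0,0,0],"translation":[-0.1,-0.23,0],"claw":1},{"angular":[0,0,0],"translation":[0,0,0],"claw":1}]' 40; python3 - <<'E'
from h import *
im,d,c=snap('top','t2'); crop('t2',185,150,275,240,8,'t2c')
im,d,c=snap('side','s10'); crop('s10',190,130,320,230,6,'s10c')
E
```

```text
t: 26.25
eef_pos: [507.7, -202.3, 210.5]
eef_rot: [0.904, -0.427, -0.003, -0.007]
contact_force: [-0.5, 0.5, -0.2]
grip_width: -0.5
```

View pics/t2c.png

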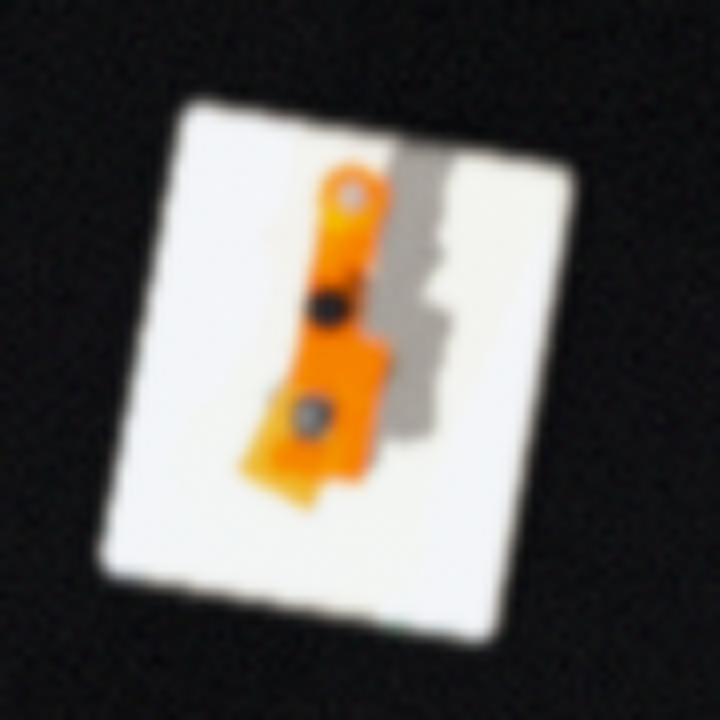

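View pics/s10c.png

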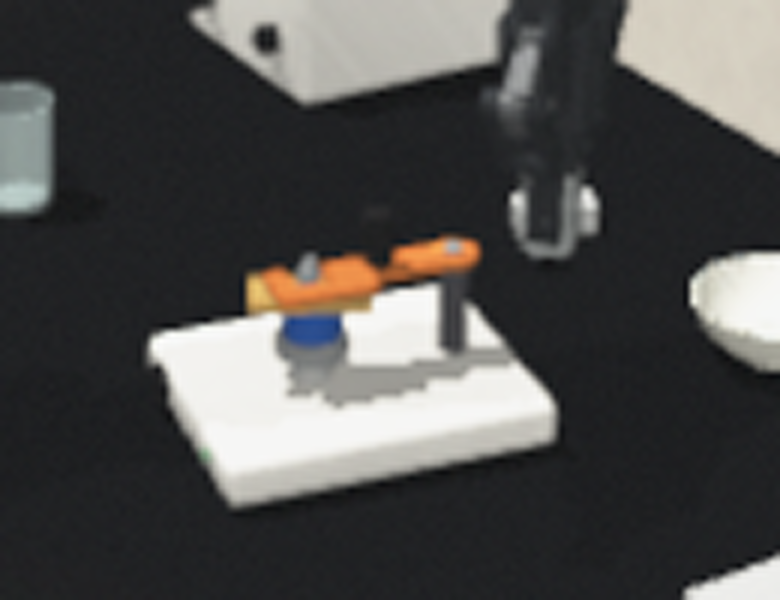

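View pics/t2.png

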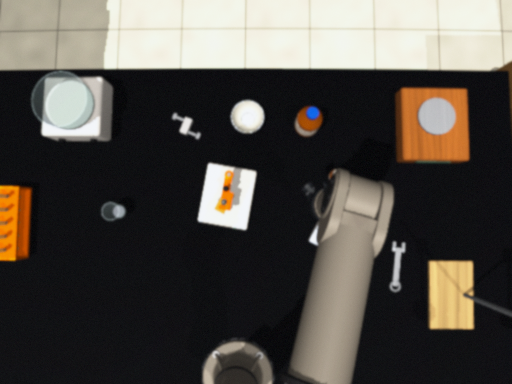

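The top view shows the arm over the stack, with the pivot at crop (352,192), the knob at (328,307) and the shaft in the slot at (311,415). I check the angle by number.

```bash
python3 - <<'E'
from h import *
im,d,c=load('t2'); im0,_,c0=load('top0')
px=lambda x,y:(185+(x+.5)/8-.5,150+(y+.5)/8-.5)
piv=atz(c,*px(352,193),88); th=-0.1575
for k in [(327,307),(329,305)]:
    v=atz(c,*px(*k),116)-piv; print('latch',np.arctan2(v[1],v[0])-(th+np.pi),np.hypot(*v[:2]))
s=atz(c,*px(310,416),98); v=s-piv; print('pivot->shaft dir rel',np.arctan2(v[1],v[0])-(th+np.pi))
# predicted knob pixel for closed
for a in (0,0.05,0.1):
    P=piv[:2]+42*np.array([np.cos(th+np.pi+a),np.sin(th+np.pi+a)]); print(a,(proj(c,[*P,118])-[185,150])*8+3.5)
# arm edge direction from orange pixels between pivot and knob left edge
print(state()['t'])
E
```

```text
latch 0.027027952125374455 43.3142992312675
latch 0.04087415934257921 42.52937091073474
pivot->shaft dir rel 0.0007030712337727785
0 [[323.80094487 302.37883539]]
0.05 [[329.75874844 303.23777871]]
0.1 [[335.75485969 303.79773067]]
26.35
```

The angle reads 0.03 to 0.04, near my error, so I take a closer wrist look before trusting it.

```bash
python3 -m jog '[{"angular":[0,0,0],"translation":[0,0.235,0],"claw":1},{"angular":[0,0,0],"translation":[0,0.235,0],"claw":1},{"angular":[0,0,0],"translation":[0,0.235,0],"claw":1},{"angular":[0,0,0],"translation":[0,0.235,0],"claw":1},{"angular":[0,0,0],"translation":[0,0.235,0],"claw":1},{"angular":[0,0,0],"translation":[0,0.235,0],"claw":1},{"angular":[0,0,0],"translation":[0,0,0],"claw":1},{"angular":[0,0,0],"translation":[0,0,0],"claw":1}]' 40; python3 - <<'E'
from h import *
im,d,c=snap('wrist','w29'); crop('w29',150,60,360,240,3.5,'w29c')
E
```

```text
t: 27.15
eef_pos: [505.8, 117.9, 209.8]
eef_rot: [0.913, -0.408, -0.008, -0.019]
contact_force: [0.8, -1.0, -0.0]
grip_width: 0.3
```

View pics/w29c.png

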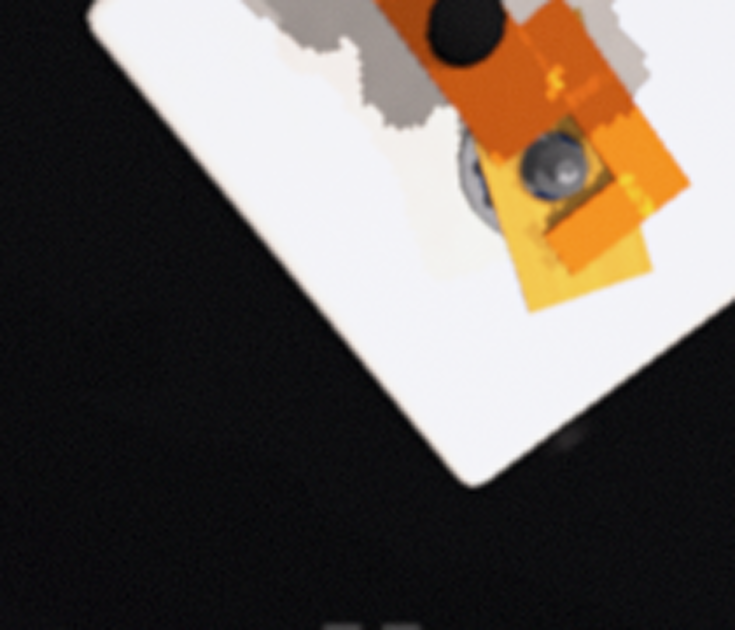

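```bash
python3 - <<'E'
from h import *
im,d,c=load('w29'); crop('w29',180,10,380,160,4,'w29d')
f=lambda x,y:(150+(x+.5)/3.5-.5,60+(y+.5)/3.5-.5)
a=atz(c,*f(105,38),30);b=atz(c,*f(455,468),30); v=a-b; print('base',np.arctan2(v[1],v[0]))
E
```

```text
base -0.166047780920415
```

View pics/w29d.png

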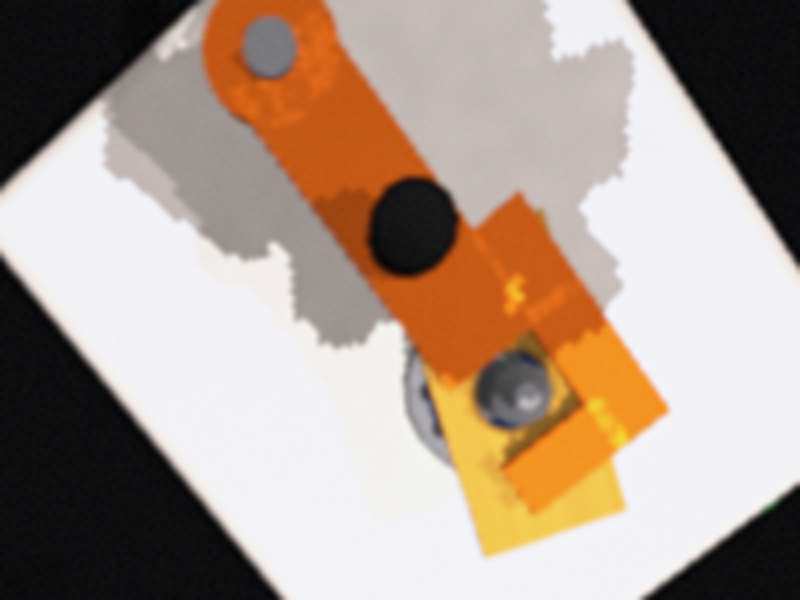

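```bash
python3 - <<'E'
from h import *
im,d,c=load('w29')
f=lambda x,y:(180+(x+.5)/4-.5,10+(y+.5)/4-.5)
def ang(p,q,z):
    v=atz(c,*f(*p),z)-atz(c,*f(*q),z); return np.arctan2(v[1],v[0])
print('base L',ang((2,252),(284,598),30),'R',ang((628,5),(795,262),30))
print('arm L',ang((252,123),(450,385),88),'arm R',ang((340,40),(474,226),88),'outer',ang((521,193),(668,409),88))
p=atz(c,*f(270,46),90)
s=atz(c,*f(525,397),98); 
print('pivot->shaft',np.arctan2(*(p-s)[[1,0]]), np.linalg.norm((p-s)[:2]))
# subpixel edge fit of arm's left edge and base's using LSD
g=cv2.cvtColor(im,cv2.COLOR_BGR2GRAY); L=cv2.createLineSegmentDetector().detect(g)[0][:,0]
for x0,y0,x1,y1 in L:
    l=np.hypot(x1-x0,y1-y0)
    if l>30 and 150<x0<400 and y0<240:
        for z in (30,88):
            v=atz(c,x0,y0,z)-atz(c,x1,y1,z); a=np.arctan2(v[1],v[0])%np.pi; a=(a+np.pi/4)%(np.pi/2)-np.pi/4
            print(z,np.round([(x0-180)*4,(y0-10)*4,(x1-180)*4,(y1-10)*4]),round(l),round(a,4))
E
```

```text
base L -0.16615740124104447 R -0.16087919394856093
arm L -0.15536170430775448 arm R -0.1582807401147299 outer -0.1729854051095734
pivot->shaft -0.172203110893603 79.84852468576939
30 [425. 754. 886. 415.] 143 -0.1615
88 [425. 754. 886. 415.] 143 -0.1615
30 [-26. 222. 410. 755.] 172 -0.1643
88 [-26. 222. 410. 755.] 172 -0.1643
30 [238. -42. -25. 211.] 91 -0.1581
88 [238. -42. -25. 211.] 91 -0.1581
30 [334.  34. 472. 230.] 60 -0.1687
88 [334.  34. 472. 230.] 60 -0.1687
30 [520. 189. 666. 407.] 66 -0.1765
88 [520. 189. 666. 407.] 66 -0.1765
30 [666. 410. 534. 513.] 42 -0.1561
88 [666. 410. 534. 513.] 42 -0.1561
30 [369. 286. 247. 124.] 51 -0.1605
88 [369. 286. 247. 124.] 51 -0.1605
30 [ 247.  913.  234. 1053.] 35 0.6249
88 [ 247.  913.  234. 1053.] 35 0.6249
30 [621. 509. 487. 555.] 36 -0.4978
88 [621. 509. 487. 555.] 36 -0.4978
```

The arm's edges average −0.165 rad and the base's −0.161 rad, so the latch angle is 0 within about 0.01: fully closed. One last check of the other lab ware.

```bash
python3 - <<'E'
from h import *
im,d,c=snap('top','t3'); a=cv2.imread('pics/top0.png')
cv2.imwrite('pics/cmp.png',np.hstack([a[60:310,80:420],im[60:310,80:420]])); print(state()['t'],state()['contact_force'])
E
```

```text
27.25 [ 0.52743271 -0.18575668  0.21582981]
```

View pics/cmp.png

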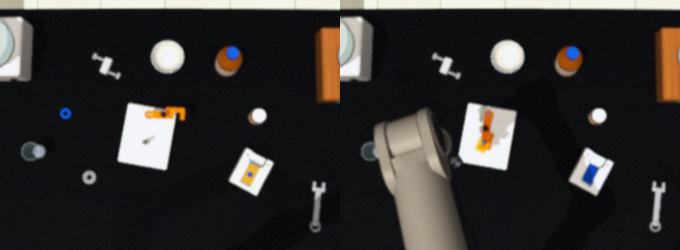

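The clamp head, dish, bottle, jar, tray and spanner match the first picture. The beaker is mostly hidden by the arm here, but it was in place in the view at 26 s.

```bash
python3 -c "
from workcell import *
print(hand_in())"
```

```text
the job is handed in; nothing more can be done
None
```

The spindle is rebuilt and handed in at about 27 s. I slid the bearing, then the spacer, then the keeper down the shaft. The keeper was tipped up at the scoop and picked out by its raised end. I then pushed the latch round by its knob until it stopped at 6–7 N, and backed off clear.

Last checks:
- **Stack:** before closing the latch, the keeper's top measured 50.0 mm above the base, so 80 mm above the bench as it should be, and tilted 0.3°. After closing I checked it only by eye; it still looked right.
- **Latch:** a first reading from the top picture gave 0.03–0.04 rad, which disagreed with fully closed. A closer wrist view of the arm's edges against the base's gave 0 within about 0.01 rad, so I trusted that.
- **Other lab ware:** everything listed, and the tray, looks where it started when I compare the pictures by eye. The beaker was mostly hidden in the last one, but stood in place in the picture at 26 s.

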